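# Shut the hinged polishing fixture and clip its ears

### The arm

A 7-joint arm with a two-finger parallel gripper is mounted at the origin on the work surface. World frame = base frame: x ahead of the robot, y to its left, z up, the work surface at z = 0. Lengths are in m, angles in rad, forces in N, time in s.
With the tool pointing down it reaches from about 0.425 to 0.925 m from the base axis. Payload 6.8 kg.
Tool frame: the origin (TCP) lies at the centre of the arm's flange, where the gripper is bolted on; the fingertips stand 173 mm ahead of it and the grasp point (between the pads) lies 155 mm ahead of it (r.hold_point_z is the distance from the TCP to the grasp point, in m); z points along the fingers, x is the direction in which the jaws open and shut, and the axes are right-handed (so a half turn about z gives the same grasp; the last joint's range is limited). The gripper opens to 85 mm and grips with 20 to 120 N. Pads are 22 mm wide; open, the fingers measure 114 mm over their backs; the gripper's body (76 mm by 85 mm) begins 54 mm behind the grasp point. The pads swing forward as they close: fully open they stand 13 mm farther back than shut.
Start: joints at [1.086, 0.477, 0.022, 1.555, -0.011, 1.109, -0.083], TCP at [0.248, -0.628, 0.405] pointing down, gripper open.
Joint ranges: [-2.96, 2.96], [-0.34, 2.1], [-1.41, 1.46], [0.24, 2.44], [-1.37, 4.51], [0.17, 1.92], [-2.96, 2.96]. Speed limits (rad/s): [2.39, 2.39, 3.14, 3.14, 3.14, 3.14, 3.14].

### API

Orientations are given as a rotation vector (axis times angle).
In Python, from bench import r gives the robot as it stands.
- The arm moves only by the tool apply_moves, never from a script. Its arguments are lists of equal length, an entry for each row: "dp": the shift along the tool's x, y, z scaled (see below), a list of three; "twist": the turn, a rotation vector about the tool's x, y, z scaled (see below), a list of three; "jaw": the closure in counts, from 0 (fully open) to 255 (shut). In form: {"dp": [[x, y, z], ...], "twist": [[rx, ry, rz], ...], "jaw": [jaw, ...]}. A call has 1 to 20 rows; each row shifts and turns the pose as measured when the row begins, along the tool's axes as they then stand; what a row does not reach is not made up. The controller multiplies each number of a shift by 12 cm and each number of a turn by 120 degrees. A row lasts 1/10 s, in which the tool goes at most 50 mm and 8.59 degrees, less where a joint would pass 70% of its speed; a pose out of reach is approached as far as the arm can. A call with a number of a shift or a turn outside -1 to 1 is refused whole. A call with a gripper value outside its range is refused whole. The fingers move at their own pace and stop on an object; "grip_force" is the grip in N (left out, the last holds). Time passes only in rows, so rows that do not move let the fingers close. It gives the time, the measured TCP pose, the force and the opening at its end, in the units of the state.
- r.get_obs(): the state, without advancing time (a new reading comes with each control period).
- r.grab_frame(name): name is "side" or "top" or "wrist"; returns a dict with "color" (400x640x3 uint8, red, green, blue), "z_map" (400x640 float32, m along the optical axis (not along the pixel's ray), 0 where there is no reading), "intrinsics" (3x3 intrinsics, pixels), "R" (3x3) and "t" (3): a world point X has camera coordinates R X + t; the wrist camera has in their place "hand_eye" (4x4, takes a point from camera to tool coordinates, whose origin is the TCP and whose axes are the tool frame's). Camera axes: x right, y down, z forward; pixel columns grow to the right and rows downward; lengths in m; the calibration is good to about 2 mm. The wrist camera is an equidistant fisheye: a pixel r from the principal point sees the ray r / f radians off the axis. A picture is of the moment at which its call begins: read the wrist's pose just before it.
- r.hand_in(): hands the job in, once; it reports no verdict.
The state is a dict: "clock": time; "joints": joint angles; "qvel": joint speeds; "tau": joint torques, N m; "tcp_pos": TCP position; "orientation": TCP orientation; "contact_force": force on the tool from outside, world axes, zero at the start; "moment": the same for the moment, N m; "grip_width": finger opening in m.
Only numpy, scipy, OpenCV 4.12 (cv2) and the standard library are available. Lean on these libraries where they do the work, as an engineer would, in place of code of your own. Each camera call takes 0.05 s, during which the arm holds its last target.

### The job

Swing the open green leaf of the fixture fully shut round its steel insert and clip the orange-handled spring clip, lying level, well onto the two upright ears so that one jaw is on each side and holds the leaf shut, then let go. The clip's handles are tucked inside the yellow box: draw it out by its jaws, lay it down flat on the open bench clear of the box and let go, then take it again by the handles, which open the jaws when squeezed. Leave the other loose things on the bench where they are.

Things in the scene. Friction and masses are not known exactly. Their poses are not given: they have to be found in the camera images.
- fixture: Fixed green clamshell fixture round a steel insert (60 dia, top z 56 mm); base x -88 to 48, y +-55, 12 high. Origin: insert axis at bench level, z up, +x along the ears. Fixed half-ring (outer radius 38) on +y, hinged leaf on -y. Two upright ears, each 5 thick, x 34 to 95, z 14 to 66 mm; shut they lie face to face about y = 0, 10 mm in all. Black cam lever on base, y 52, to z 41.
- ears (a point): Middle of the free (outer) end of the ears when shut: fixture x = 95, y = 0, z = 40 mm. Same axes as the fixture.
- leaf (a joint): Opening angle of the green leaf, rad: 0 is fully shut, starts 0.5 to 1.1, grows as its ear swings to the fixture's -y side. Vertical hinge at fixture x = -58, y = 0. It has light friction and stays where left.
- leaf_ear (a point): Point on the outer (-y) face of the leaf's ear, 133 mm from the hinge axis along the leaf, 5 mm out, 40 mm above the bench; a place to push. Axes turn with the leaf: x along the leaf from hinge to ear, y normal to it (push towards +y to shut).
- stone_box: Yellow plastic box lying on its side, fixed: 94 mm deep (x), 86 mm wide (y), 48 mm high, walls 4 mm, floor 1.5 mm. Origin at the centre of its underside. Its open mouth is its -x face; the clip's handles are inside, its jaws stick out of the mouth.
- clip: Spring clip like a big peg, 26 mm thick, 120 g. Frame of arm A: origin on the pivot at the underside, z along the pivot, +x to the jaws. Shut: black jaws to x 54, 28 wide outside; orange handles back to x -72, splayed 64 wide at the ends, 57 at x -55. Squeezed fully (20 N): handles parallel, 30 apart; jaws gape 25 at the tips, 17 at 24 mm from the pivot. Pivot 16 dia, 29 mm high.
- clip_arm (a joint): How far the clip is open, rad: 0 jaws shut, 0.5 fully open; 0.2 with the jaw faces flat on 10 mm. The middle line of the clip is turned from clip's x axis by minus half this value about the clip's z.
- jaw_a (a point): Inner face of jaw A (on the clip's +y side), 52 mm from the pivot, mid-thickness, 2 mm from the tip.
- jaw_b (a point): The same point on jaw B (on the -y side).
- lap1: Tan boxwood lap, 150 x 20 x 12 mm, lies along its x, origin under its centre. Leave it.
- lap2: Second tan boxwood lap, same size. Leave it.
- insert: Spare polished round steel insert, 56 mm diameter, 35 mm high, origin under its centre. Leave it.
- paste_jar: Polishing paste jar with blue cap, 52 mm diameter, 50 mm high, origin under its centre. Leave it.
- parallel: Dark steel block 50 x 30 x 40 mm high, origin under its centre. Leave it.
- spirit: White plastic bottle with red cap, 60 mm diameter, 140 mm high, origin under its centre. Leave it.
- bench_brush: Brush, 150 mm long along its x, lying at the far left. Leave it.
Mind the look-alikes: they are no part of the job. What is shaped like the fixture but red or turquoise is not meant.

How it is judged:
On the way:
1. the clip lies flat on the bench, clear of the yellow box, let go and at rest (height (world z) of clip below 0.03 m and horizontal distance between clip and stone_box above 0.11 m and contact force between the fingers and clip below 0.05 N and linear speed of clip below 0.03 m/s and angle between the z axis of clip and the z axis of fixture, either way round below 0.15 rad), for 0.1 s.
At the end, for the whole second after the job is handed in: Leaf shut (under 0.05 rad); clip at rest on the ears, one jaw each side, sprung open over 0.1 rad, jaw points at least 12 mm in past the ears' free end (fixture x 45 to 83 mm, z 18 to 64 mm), clip level within 0.35 rad (either face up) (value of joint leaf below 0.05 rad and value of joint clip_arm above 0.1 rad and angle between the z axis of clip and the z axis of fixture, either way round below 0.35 rad and linear speed of clip below 0.02 m/s and x of jaw_a in the frame of fixture between 0.045 and 0.083 m and z of jaw_a in the frame of fixture between 0.018 and 0.064 m and x of jaw_b in the frame of fixture between 0.045 and 0.083 m and z of jaw_b in the frame of fixture between 0.018 and 0.064 m and ((y of jaw_a in the frame of fixture above 0.002 m and y of jaw_b in the frame of fixture below -0.002 m) or (y of jaw_b in the frame of fixture above 0.002 m and y of jaw_a in the frame of fixture below -0.002 m))); the robot touches nothing.
It fails at once if a bystander (lap, insert, jar, block, bottle, brush) has been moved more than 30 mm (distance of any of lap1, lap2, insert, paste_jar, parallel, spirit, bench_brush from where it was at the start of the episode above 0.03 m).
It also fails if it takes over 67 s, if anything falls off the work surface, if the arm or the gripper's body presses on something with over 40 N, if the wrist force passes 120 N, or if a joint passes its speed limit or range.

## Working session

There is one attempt and no reset: what is moved stays moved. The work goes in short steps, Python scripts to look and compute and a tool call to move; the robot and the scene stay as the last step left them, time stands still between calls to the robot, and variables do not carry over. Pictures are saved under pics/ and viewed, and the job is handed in when it is done.

Besides the shell and the picture viewer there is one more tool, called by a JSON object that holds its "op" and its "data", one argument or row to a line. apply_moves: Moves the arm, as the interface text tells. Shifts and turns lie within -1 to 1; 1 stands for 12 cm of shift or 120 degrees of turn. Its arguments: {"type":"object","properties":{"dp":{"type":"array"},"twist":{"type":"array"},"jaw":{"type":"array"},"grip_force":{"type":"number"}},"required":["dp","twist","jaw"]}

```bash
ls; mkdir -p pics; cat > h.py <<'E'
import numpy as np,cv2,pickle
from bench import r
def grab(n,fn):
    o=r.get_obs(); f=r.grab_frame(n); f=dict(f); f['obs']=o
    pickle.dump(f,open(f'{n}.pkl','wb')); cv2.imwrite('pics/'+fn,np.array(f['color'])[:,:,::-1]); return f
def ld(n): return pickle.load(open(f'{n}.pkl','rb'))
def cast(f,u,v,z):
    K=np.array(f['intrinsics']);R=np.array(f['R']);t=np.array(f['t'])
    d=R.T@np.linalg.solve(K,[u,v,1.]);c=-R.T@t
    return c+d*(z-c[2])/d[2]
def pts(f):
    K=np.array(f['intrinsics']);R=np.array(f['R']);t=np.array(f['t']);Z=np.array(f['z_map'])
    v,u=np.mgrid[:Z.shape[0],:Z.shape[1]]
    P=np.stack([(u-K[0,2])/K[0,0]*Z,(v-K[1,2])/K[1,1]*Z,Z],-1)
    W=(P-t)@R
    W[Z<=0]=np.nan
    return W
def proj(f,X):
    K=np.array(f['intrinsics']);R=np.array(f['R']);t=np.array(f['t'])
    p=K@(R@np.array(X)+t);return p[:2]/p[2]
E
python3 - <<'E'
from h import *
print(r.get_obs())
for n in('top','side','wrist'):
    f=grab(n,n+'0.png');print(n,f['intrinsics'],f.get('R'),f.get('t'),f.get('hand_eye'))
E
```

```text
pics
{'clock': 0.0, 'joints': array([ 1.08592083,  0.47777853,  0.0223503 ,  1.55647939, -0.0115195 ,
        1.10928402, -0.08306732]), 'qvel': array([ 1.80410038e-04, -4.69028025e-04, -6.47515475e-04, -1.42783567e-03,
        6.64761145e-05, -1.85730586e-03,  3.91350526e-04]), 'tau': array([ 8.82837267e-04, -5.96444857e+01,  1.60811618e+00, -2.81190079e+01,
        1.25311731e-02,  9.30764334e-03, -3.01572220e-05]), 'tcp_pos': array([ 0.24824745, -0.62738458,  0.40372829]), 'orientation': array([-2.59742972e+00,  1.76555264e+00,  2.46786828e-03]), 'contact_force': array([0.05524093, 0.75051017, 0.28479878]), 'moment': array([ 0.00279716, -0.06364392,  0.02766081]), 'grip_width': 0.08548664166472955}
top [[500.58851203   0.         324.34214063]
 [  0.         500.58851203 210.51287373]
 [  0.           0.           1.        ]] [[ 1.60617627e-02 -9.99865766e-01  3.23571538e-03]
 [-9.80538390e-01 -1.63844180e-02 -1.95642572e-01]
 [ 1.95669325e-01 -3.03785878e-05 -9.80669931e-01]] [-0.02596784  0.56658556  1.40844832] None
side [[420.74124925   0.         319.51601665]
 [  0.         420.74124925 201.4742017 ]
 [  0.           0.           1.        ]] [[-0.87036556 -0.49200842 -0.01978657]
 [-0.35093381  0.64798916 -0.67598485]
 [ 0.34541172 -0.58141016 -0.73664983]] [0.48806486 0.25709204 0.93063934] None
wrist [[309.70691629   0.         319.81427415]
 [  0.         309.70691629 199.55610812]
 [  0.           0.           1.        ]] None None [[ 9.99999977e-01  1.81928796e-04  1.14913251e-04 -4.59706139e-04]
 [-2.07866781e-04  9.54782245e-01  2.97305940e-01 -7.61127407e-02]
 [-5.56286204e-05 -2.97305957e-01  9.54782261e-01  3.19857763e-02]
 [ 0.00000000e+00  0.00000000e+00  0.00000000e+00  1.00000000e+00]]
```

View pics/top0.png

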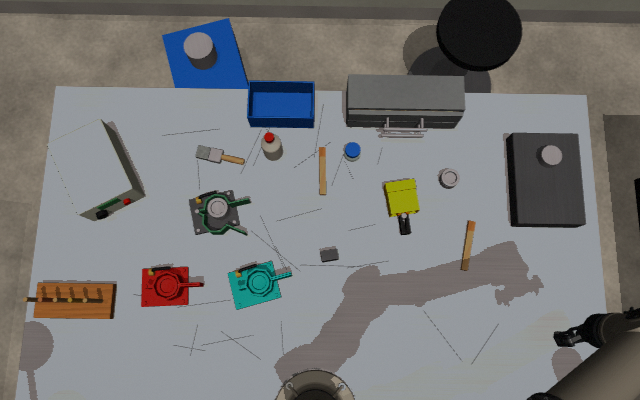

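View pics/side0.png

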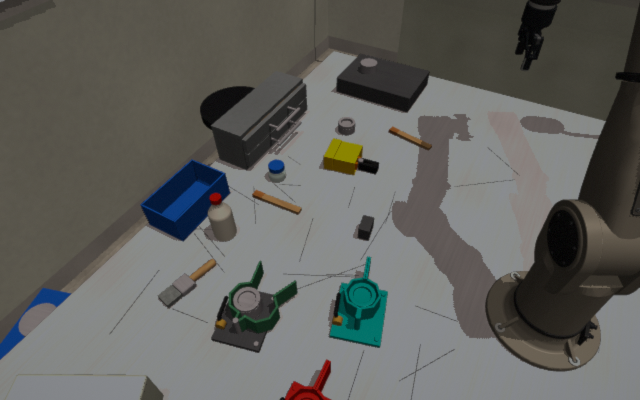

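View pics/wrist0.png

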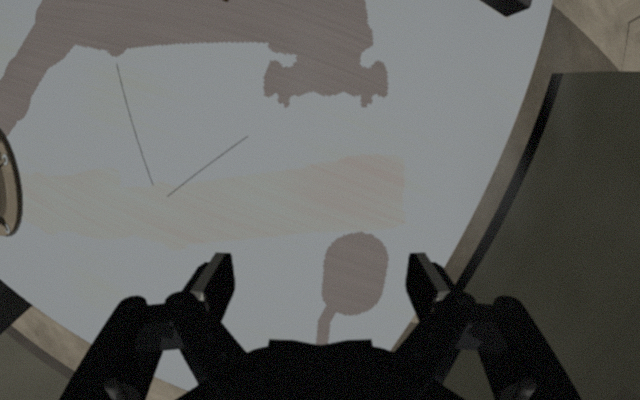

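```bash
python3 - <<'E'
from h import *
f=ld('top');W=pts(f);im=np.array(f['color'])
for nm,(u0,v0,u1,v1) in dict(fix=(180,180,260,245),clip=(375,170,435,245)).items():
    c=cv2.resize(im[v0:v1,u0:u1],None,fx=8,fy=8,interpolation=cv2.INTER_CUBIC);cv2.imwrite(f'pics/top0_{nm}.png',c[:,:,::-1])
hsv=cv2.cvtColor(im,cv2.COLOR_RGB2HSV)
m=((hsv[...,0]>22)&(hsv[...,0]<35)&(hsv[...,1]>150)&(hsv[...,2]>80)).astype(np.uint8)
m[:, :375]=0;m[:,435:]=0
print('box top rect',[cast(f,*p,0.048).round(4) for p in cv2.boxPoints(cv2.minAreaRect(np.argwhere(m)[:,::-1].astype(np.float32)))], cv2.minAreaRect(np.argwhere(m)[:,::-1].astype(np.float32)))
for nm,(u,v,z) in dict(fixins=(217,208,.056),cliptip=(405,233,.02),pivot=(403,213,.03),lap1=(322,170,.012),lap2=(468,246,.012),ins=(449,178,.035),jar=(352,151,.05),par=(329,254,.04),bot=(268,140,.14),teal=(262,283,.05)).items(): print(nm,cast(f,u,v,z).round(3),W[v,u].round(3))
f=ld('side');im=np.array(f['color'])
for nm,(u0,v0,u1,v1) in dict(fix=(200,250,310,360),clip=(310,120,400,190)).items():
    c=cv2.resize(im[v0:v1,u0:u1],None,fx=7,fy=7,interpolation=cv2.INTER_CUBIC);c=c[:600];cv2.imwrite(f'pics/side0_{nm}.png',c[:,:,::-1])
E
```

```text
box top rect [array([ 0.656 , -0.1947,  0.048 ]), array([ 0.6716, -0.2821,  0.048 ]), array([ 0.5696, -0.2958,  0.048 ]), array([ 0.5544, -0.2096,  0.048 ])] ((401.9256591796875, 197.19595336914062), (34.05183410644531, 29.632890701293945), 81.02737426757812)
fixins [0.569 0.298 0.056] [0.57  0.299 0.05 ]
cliptip [ 0.51  -0.258  0.02 ] [ 0.509 -0.256  0.029]
pivot [ 0.568 -0.251  0.03 ] [ 0.57  -0.252  0.025]
lap1 [ 0.702 -0.007  0.012] [ 0.704 -0.007  0.006]
lap2 [ 0.475 -0.446  0.012] [ 0.476 -0.447  0.007]
ins [ 0.677 -0.39   0.035] [ 0.679 -0.392  0.028]
jar [ 0.752 -0.097  0.05 ] [ 0.751 -0.097  0.053]
par [ 0.441 -0.032  0.04 ] [ 0.442 -0.032  0.039]
bot [0.751 0.146 0.14 ] [0.753 0.147 0.136]
teal [0.354 0.158 0.05 ] [0.354 0.157 0.058]
```

View pics/top0_fix.png

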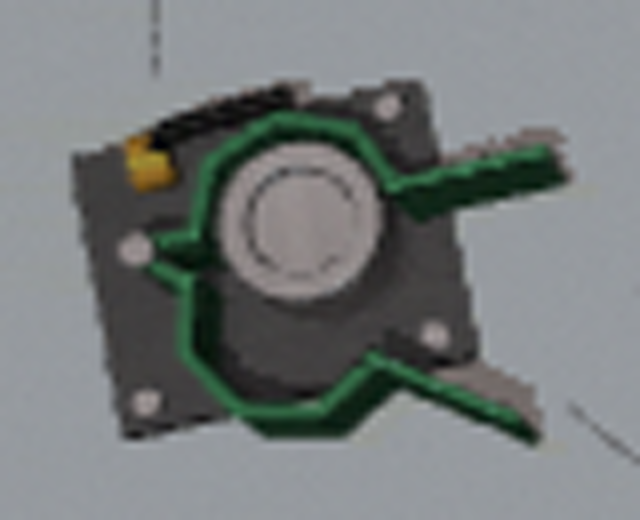

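View pics/top0_clip.png

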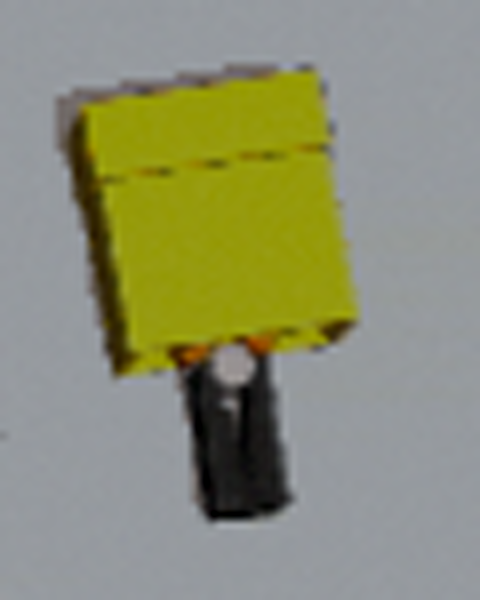

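View pics/side0_fix.png

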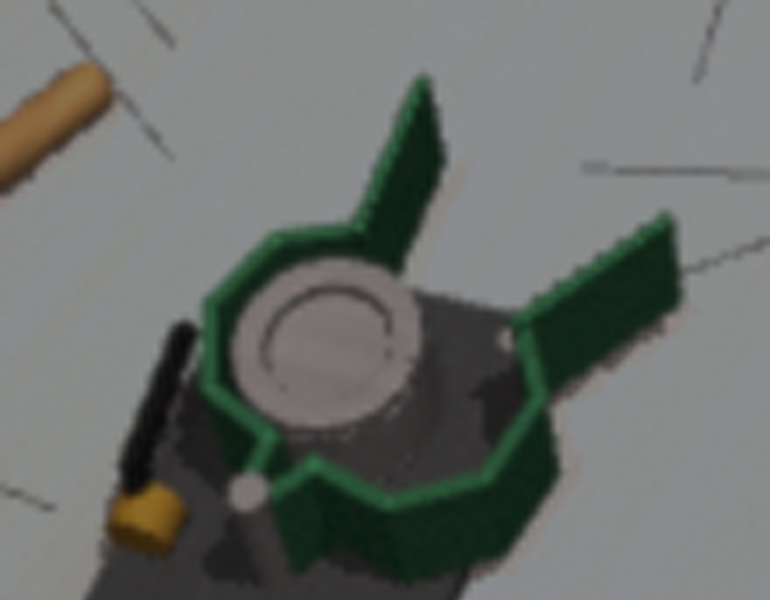

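View pics/side0_clip.png

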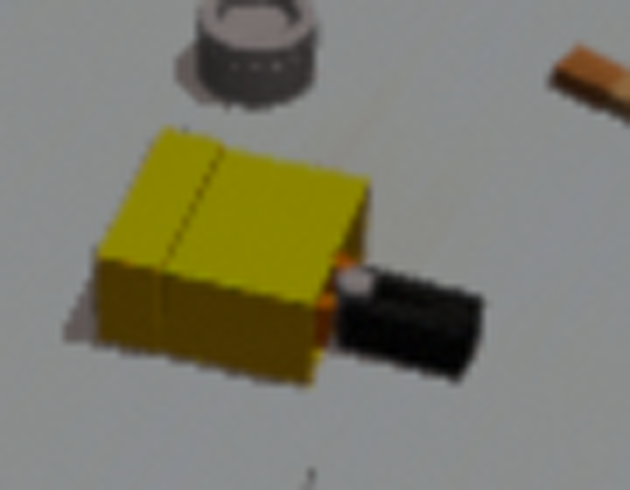

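```bash
cat >> h.py <<'E'
from scipy.spatial.transform import Rotation as Ro
import json
def Rdown(yawx): # tool x at world yaw (rad), z down
    x=np.array([np.cos(yawx),np.sin(yawx),0]);z=np.array([0,0,-1.]);y=np.cross(z,x)
    return np.stack([x,y,z],1)
def wcast(f,u,v,z):
    o=f['obs'];K=np.array(f['intrinsics']);H=np.array(f['hand_eye'])
    dx=(u-K[0,2]);dy=(v-K[1,2]);rr=np.hypot(dx,dy);th=rr/K[0,0]
    d=np.array([np.sin(th)*dx/max(rr,1e-9),np.sin(th)*dy/max(rr,1e-9),np.cos(th)])
    Rw=Ro.from_rotvec(o['orientation']).as_matrix()
    c=Rw@H[:3,3]+o['tcp_pos'];d=Rw@H[:3,:3]@d
    return c+d*(z-c[2])/d[2]
def wproj(f,X):
    o=f['obs'];K=np.array(f['intrinsics']);H=np.array(f['hand_eye'])
    Rw=Ro.from_rotvec(o['orientation']).as_matrix()
    p=H[:3,:3].T@(Rw.T@(np.array(X)-o['tcp_pos'])-H[:3,3])
    th=np.arctan2(np.hypot(p[0],p[1]),p[2]);ph=np.arctan2(p[1],p[0])
    return np.array([K[0,2]+K[0,0]*th*np.cos(ph),K[1,2]+K[0,0]*th*np.sin(ph)])
def plan(goal,Rg,jaw,step=0.045,adeg=7.5,n=None,o=None):
    "goal = grasp point (world) 155mm ahead of TCP"
    o=o or r.get_obs();R0=Ro.from_rotvec(o['orientation']);Rg=Ro.from_matrix(Rg)
    p=np.array(o['tcp_pos']);tg=np.array(goal)-Rg.as_matrix()@[0,0,r.hold_point_z]
    D=tg-p;w=(Rg*R0.inv()).as_rotvec()
    n=n or int(max(1,np.ceil(np.linalg.norm(D)/step),np.ceil(np.degrees(np.linalg.norm(w))/adeg)))
    print('n',n,'D',D.round(4),'rot',np.degrees(w).round(1),'joints',np.round(o['joints'],2))
    dp=[];tw=[];Rc=R0
    for i in range(n):
        dp.append((Rc.inv().apply(D/n)/0.12).round(3).tolist())
        t=Rc.inv().apply(w/n);tw.append((np.degrees(t)/120).round(4).tolist())
        Rc=Ro.from_rotvec(w/n)*Rc
    print(json.dumps(dict(dp=dp,twist=tw,jaw=[jaw]*n)))
def gp(o=None):
    o=o or r.get_obs();R=Ro.from_rotvec(o['orientation']).as_matrix()
    return np.array(o['tcp_pos'])+R@[0,0,r.hold_point_z],R
E
python3 - <<'E'
from h import *
print(r.hold_point_z)
plan([0.532,-0.256,0.15],Rdown(np.radians(-81.7)),0)
E
```

```text
0.1547
n 11 D [ 0.2837  0.3715 -0.0993] rot [ -0.1  -0.  -13.3] joints [ 1.09  0.48  0.02  1.56 -0.01  1.11 -0.08]
{"dp": [[-0.182, -0.303, 0.075], [-0.189, -0.299, 0.075], [-0.195, -0.295, 0.075], [-0.201, -0.291, 0.075], [-0.207, -0.287, 0.075], [-0.213, -0.283, 0.075], [-0.219, -0.278, 0.075], [-0.225, -0.273, 0.075], [-0.231, -0.268, 0.075], [-0.237, -0.264, 0.075], [-0.242, -0.258, 0.075]], "twist": [[0.0, 0.0001, 0.0101], [0.0, 0.0001, 0.0101], [0.0, 0.0001, 0.0101], [0.0, 0.0001, 0.0101], [0.0, 0.0001, 0.0101], [0.0, 0.0001, 0.0101], [0.0, 0.0001, 0.0101], [0.0, 0.0001, 0.0101], [0.0, 0.0001, 0.0101], [0.0, 0.0001, 0.0101], [0.0, 0.0001, 0.0101]], "jaw": [0, 0, 0, 0, 0, 0, 0, 0, 0, 0, 0]}
```

{"op": "apply_moves", "data": {
  "dp": [
    [-0.18,-0.3,0.075],
    [-0.19,-0.3,0.075],
    [-0.195,-0.295,0.075],
    [-0.2,-0.29,0.075],
    [-0.21,-0.285,0.075],
    [-0.215,-0.28,0.075],
    [-0.22,-0.28,0.075],
    [-0.225,-0.27,0.075],
    [-0.23,-0.27,0.075],
    [-0.235,-0.265,0.075],
    [-0.24,-0.26,0.075]
  ],
  "twist": [
    [0,0,0.01],
    [0,0,0.01],
    [0,0,0.01],
    [0,0,0.01],
    [0,0,0.01],
    [0,0,0.01],
    [0,0,0.01],
    [0,0,0.01],
    [0,0,0.01],
    [0,0,0.01],
    [0,0,0.01]
  ],
  "jaw": [0,0,0,0,0,0,0,0,0,0,0],
  "grip_force": 30
}}

```text
clock: 1.25
tcp_pos: [0.5374, -0.2524, 0.2986]
orientation: [2.348, -2.08, -0.002]
contact_force: [0.9, 0.3, 0.1]
grip_width: 0.0856
```

```bash
python3 - <<'E'
from h import *
print(gp(),r.get_obs()['qvel'].round(2))
grab('wrist','w1.png')
plan([0.532,-0.256,0.13],Rdown(np.radians(-81.7)),0)
E
```

```text
(array([ 0.53669755, -0.2528632 ,  0.14388531]), array([[ 0.12064172, -0.99268519, -0.0046568 ],
       [-0.99269308, -0.12062842, -0.00303888],
       [ 0.00245491,  0.00498939, -0.99998454]])) [-0.69  0.25 -0.03 -0.16  0.04 -0.1  -0.96]
n 1 D [-0.0102 -0.0119 -0.0125] rot [-0.1 -0.1  0.9] joints [ 0.37  0.47 -0.06  1.84  0.04  0.83 -1.16]
{"dp": [[0.088, 0.097, 0.104]], "twist": [[0.001, 0.0014, -0.0071]], "jaw": [0]}
```

View pics/w1.png

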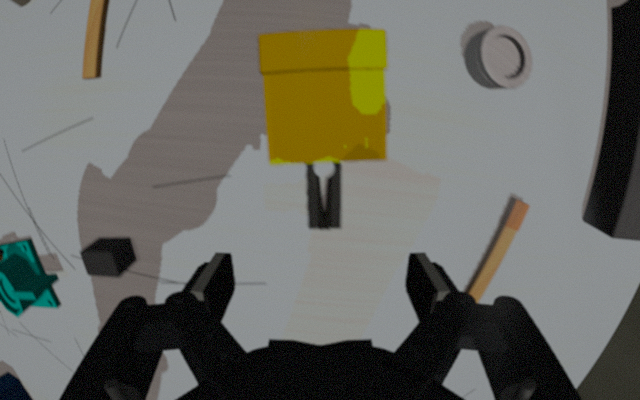

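{"op": "apply_moves", "data": {
  "dp": [
    [0.05,0.05,0.1],
    [0,0,0]
  ],
  "twist": [
    [0,0,-0.005],
    [0,0,0]
  ],
  "jaw": [0,0]
}}

```text
clock: 1.5
tcp_pos: [0.5383, -0.2474, 0.2835]
orientation: [-2.379, 2.051, 0.009]
contact_force: [-0.9, -0.2, 1.6]
grip_width: 0.0857
```

```bash
python3 - <<'E'
from h import *
print(gp(),r.get_obs()['qvel'].round(2))
f=grab('wrist','w2.png')
im=np.array(f['color']);c=im[130:270,250:410];cv2.imwrite('pics/w2c.png',cv2.resize(c,None,fx=5,fy=4.2857,interpolation=cv2.INTER_CUBIC)[:600,:,::-1])
E
```

```text
(array([ 0.5377536 , -0.24678981,  0.12877758]), array([[ 0.14745812, -0.98906099, -0.00380153],
       [-0.98905689, -0.14747379,  0.00423634],
       [-0.00475062,  0.00313524, -0.9999838 ]])) [-0.02 -0.02 -0.01 -0.03 -0.    0.02 -0.01]
```

View pics/w2c.png

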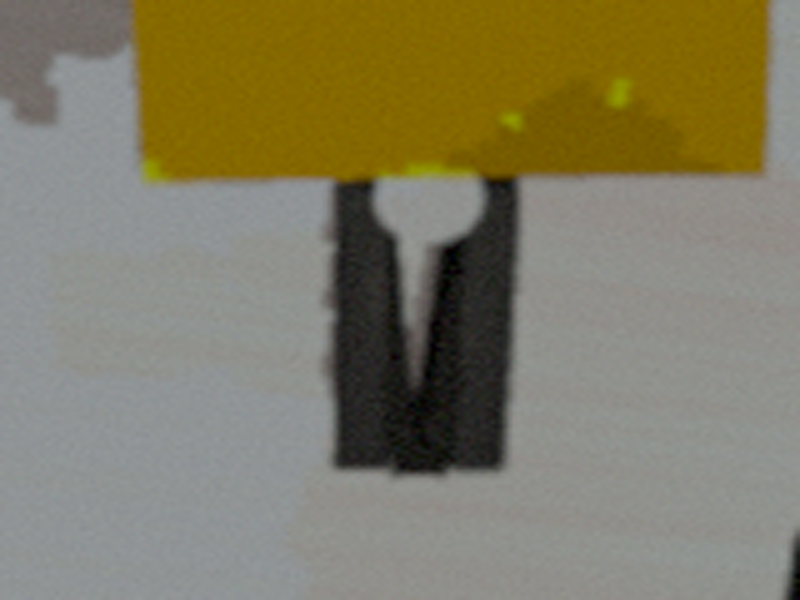

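```bash
python3 - <<'E'
from h import *
f=ld('wrist')
q=lambda a,b,z:wcast(f,250+a/5,130+b/4.2857,z)
for n,a in dict(piv=(428,195,.0305),tipL=(337,466,.0275),tipR=(503,466,.0275),upL=(337,190,.0275),upR=(517,190,.0275),boxL=(147,180,.048),boxR=(763,175,.048)).items(): print(n,q(*a).round(4))
W=np.array(f['z_map']);print(W[212,325],W[172,335])
tip=(q(337,466,.0275)+q(503,466,.0275))/2;p=q(428,195,.0305);d=(tip-p)[:2];print('tip',tip,np.linalg.norm(d),np.degrees(np.arctan2(d[1],d[0])))
E
```

```text
piv [ 0.5644 -0.2535  0.0305]
tipL [ 0.511  -0.2479  0.0275]
tipR [ 0.5148 -0.274   0.0275]
upL [ 0.5626 -0.2403  0.0275]
upR [ 0.5666 -0.2667  0.0275]
boxL [ 0.5651 -0.2143  0.048 ]
boxR [ 0.5788 -0.2972  0.048 ]
0.24035448 0.22618823
tip [ 0.51290921 -0.2609604   0.0275    ] 0.05201950027909484 -171.80461054276566
```

```bash
python3 - <<'E'
from h import *
plan([0.5307,-0.2584,0.0215],Rdown(np.radians(-81.8)),0,step=0.04)
E
```

```text
n 3 D [-0.0082 -0.0109 -0.1083] rot [-0.2 -0.1 -0.2] joints [ 0.38  0.48 -0.07  1.86  0.04  0.81 -1.13]
{"dp": [[0.028, 0.027, 0.301], [0.027, 0.027, 0.301], [0.027, 0.027, 0.301]], "twist": [[0.0002, 0.0007, 0.0007], [0.0002, 0.0007, 0.0007], [0.0002, 0.0007, 0.0007]], "jaw": [0, 0, 0]}
```

{"op": "apply_moves", "data": {
  "dp": [
    [0.03,0.03,0.3],
    [0.03,0.03,0.25],
    [0.02,0.02,0.18],
    [0,0,0.1],
    [0,0,0]
  ],
  "twist": [
    [0,0,0],
    [0,0,0],
    [0,0.002,0.002],
    [0,0,0],
    [0,0,0]
  ],
  "jaw": [0,0,0,0,0]
}}

```text
clock: 2.05
tcp_pos: [0.5282, -0.2665, 0.1851]
orientation: [2.361, -2.069, 0.009]
contact_force: [-0.4, 0.2, 0.0]
grip_width: 0.0853
```

```bash
python3 - <<'E'
from h import *
print(gp()[0],r.get_obs()['contact_force'])
plan([0.5307,-0.2584,0.0215],Rdown(np.radians(-81.8)),0,step=0.04)
grab('wrist','w3.png')
E
```

```text
[ 0.52864965 -0.26731147  0.03040017] [-0.42488965  0.17586303  0.01254585]
n 1 D [ 0.0025  0.0081 -0.0089] rot [0.3 0.2 0.7] joints [ 0.4   0.63 -0.05  1.9   0.06  0.61 -1.13]
{"dp": [[-0.064, -0.029, 0.074]], "twist": [[-0.001, -0.0028, -0.0056]], "jaw": [0]}
```

View pics/w3.png

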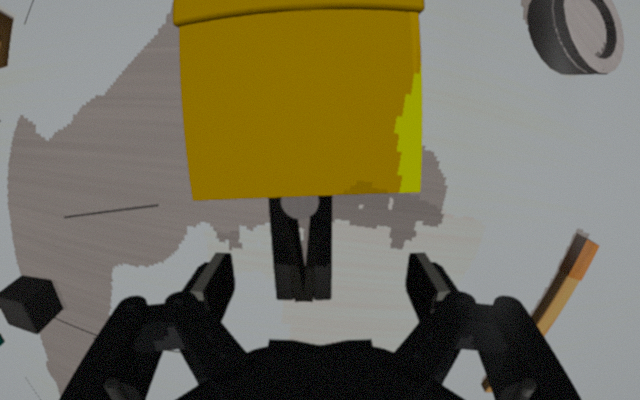

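{"op": "apply_moves", "data": {
  "dp": [
    [-0.06,-0.03,0.06],
    [0,0,0],
    [0,0,0]
  ],
  "twist": [
    [0,-0.002,-0.005],
    [0,0,0],
    [0,0,0]
  ],
  "jaw": [0,0,0]
}}

```text
clock: 2.4
tcp_pos: [0.5327, -0.2592, 0.1813]
orientation: [-2.371, 2.056, -0.013]
contact_force: [0.1, 0.7, 0.1]
grip_width: 0.0853
```

```bash
python3 - <<'E'
from h import *
print(gp()[0],r.get_obs()['contact_force'])
plan([0.5307,-0.2584,0.0215],Rdown(np.radians(-81.8)),0,step=0.04)
E
```

```text
[ 0.53400887 -0.25971927  0.02660601] [0.08412284 0.68658212 0.13008347]
n 1 D [-0.002   0.0008 -0.0051] rot [0.2 0.5 0.1] joints [ 0.39  0.63 -0.06  1.9   0.06  0.6  -1.13]
{"dp": [[-0.009, 0.016, 0.042]], "twist": [[-0.0037, -0.002, -0.0005]], "jaw": [0]}
```

{"op": "apply_moves", "data": {
  "dp": [
    [0,0.016,0.045],
    [0,0,0.01],
    [0,0,0],
    [0,0,0],
    [0,0,0],
    [0,0,0],
    [0,0,0],
    [0,0,0]
  ],
  "twist": [
    [-0.003,-0.002,0],
    [0,0,0],
    [0,0,0],
    [0,0,0],
    [0,0,0],
    [0,0,0],
    [0,0,0],
    [0,0,0]
  ],
  "jaw": [0,0,255,255,255,255,255,255]
}}

```text
clock: 3.2
tcp_pos: [0.5315, -0.2594, 0.1758]
orientation: [-2.373, 2.056, -0.004]
contact_force: [-0.6, -0.1, 0.0]
grip_width: 0.0272
```

```bash
python3 - <<'E'
from h import *
print(gp(),r.get_obs()['contact_force'])
g=gp()[0]
plan(g+np.array([-0.1286,-0.0185,0.003]),Rdown(np.radians(-81.8)),0,step=0.03)
grab('wrist','w4.png')
E
```

```text
(array([ 0.53204631, -0.25946348,  0.02107821]), array([[ 1.42260337e-01, -9.89823832e-01,  3.28292687e-03],
       [-9.89828837e-01, -1.42262618e-01, -4.70690258e-04],
       [ 9.32938206e-04, -3.18257513e-03, -9.99994500e-01]])) [-0.62384946 -0.06481761  0.04920648]
n 5 D [-0.1281 -0.0186  0.003 ] rot [0.  0.2 0. ] joints [ 0.39  0.64 -0.06  1.91  0.06  0.59 -1.13]
{"dp": [[0.0, 0.216, -0.006], [0.0, 0.216, -0.006], [0.0, 0.216, -0.005], [0.0, 0.216, -0.005], [0.0, 0.216, -0.005]], "twist": [[-0.0003, -0.0001, -0.0], [-0.0003, -0.0001, -0.0], [-0.0003, -0.0001, -0.0], [-0.0003, -0.0001, -0.0], [-0.0003, -0.0001, -0.0]], "jaw": [0, 0, 0, 0, 0]}
```

View pics/w4.png

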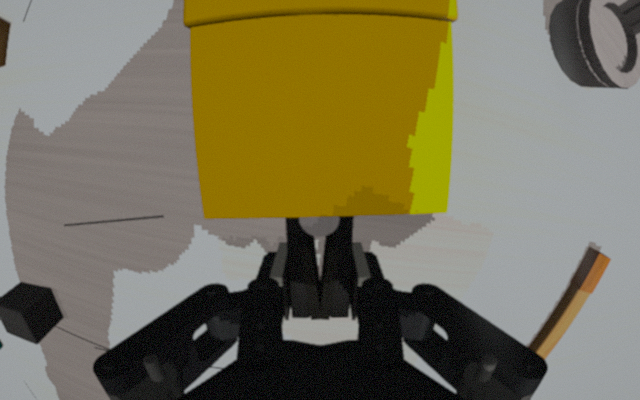

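{"op": "apply_moves", "data": {
  "dp": [
    [0,0.08,-0.02],
    [0,0.16,-0.005],
    [0,0.2,-0.005],
    [0,0.2,0],
    [0,0.2,0],
    [0,0.15,0],
    [0,0.08,0],
    [0,0,0],
    [0,0,0]
  ],
  "twist": [
    [0,0,0],
    [0,0,0],
    [0,0,0],
    [0,0,0],
    [0,0,0],
    [0,0,0],
    [0,0,0],
    [0,0,0],
    [0,0,0]
  ],
  "jaw": [255,255,255,255,255,255,255,255,255]
}}

```text
clock: 4.15
tcp_pos: [0.3951, -0.278, 0.1788]
orientation: [-2.373, 2.058, 0.0]
contact_force: [1.0, -0.4, -1.3]
grip_width: 0.0272
```

```bash
python3 - <<'E'
from h import *
print(gp(),r.get_obs()['contact_force'])
g=gp()[0]
plan([0.405,-0.278,0.020],Rdown(np.radians(-81.8)),0,step=0.03)
grab('wrist','w5.png')
E
```

```text
(array([ 0.39511014, -0.27787331,  0.02410046]), array([[ 1.41425816e-01, -9.89948838e-01,  1.91462227e-04],
       [-9.89948745e-01, -1.41425706e-01,  5.01910854e-04],
       [-4.69788386e-04, -2.60520943e-04, -9.99999856e-01]])) [ 1.03684471 -0.41451067 -1.29056608]
n 1 D [ 0.0099 -0.     -0.0041] rot [-0.   0.   0.1] joints [ 0.54  0.52 -0.07  2.16  0.07  0.46 -1.01]
{"dp": [[0.012, -0.082, 0.034]], "twist": [[-0.0001, 0.0002, -0.0006]], "jaw": [0]}
```

View pics/w5.png

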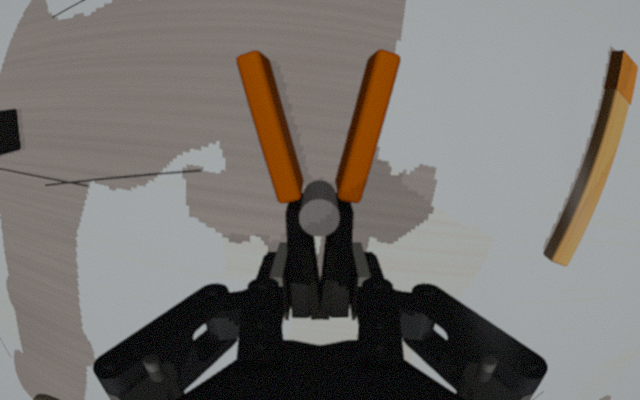

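{"op": "apply_moves", "data": {
  "dp": [
    [0,0,0.02],
    [0,0,0.015],
    [0,0,0],
    [0,0,0]
  ],
  "twist": [
    [0,0,0],
    [0,0,0],
    [0,0,0],
    [0,0,0]
  ],
  "jaw": [255,255,255,255]
}}

```text
clock: 4.6
tcp_pos: [0.3976, -0.2777, 0.175]
orientation: [-2.376, 2.055, -0.001]
contact_force: [-3.0, -1.2, 3.4]
grip_width: 0.0273
```

```bash
python3 - <<'E'
from h import *
print(gp()[0],r.get_obs()['contact_force'])
E
```

```text
[ 0.39769508 -0.2777373   0.02026068] [-2.96264745 -1.20754287  3.36824954]
```

{"op": "apply_moves", "data": {
  "dp": [
    [0,0,0],
    [0,0,0],
    [0,0,0],
    [0,0,0],
    [0,0,0],
    [0,0,-0.1],
    [0,0,-0.3],
    [0,0,-0.3],
    [0,0,-0.3],
    [0,0,0]
  ],
  "twist": [
    [0,0,0],
    [0,0,0],
    [0,0,0],
    [0,0,0],
    [0,0,0],
    [0,0,0],
    [0,0,0],
    [0,0,0],
    [0,0,0],
    [0,0,0]
  ],
  "jaw": [0,0,0,0,0,0,0,0,0,0]
}}

```text
clock: 5.6
tcp_pos: [0.399, -0.2769, 0.3012]
orientation: [-2.377, 2.051, -0.002]
contact_force: [0.7, 0.3, -0.4]
grip_width: 0.0854
```

```bash
python3 - <<'E'
from h import *
print(gp()[0],r.get_obs()['contact_force'])
f=grab('wrist','w6.png')
f=grab('top','t6.png');im=np.array(f['color']);W=pts(f)
cv2.imwrite('pics/t6c.png',cv2.resize(im[170:290,340:460],(600,600),interpolation=cv2.INTER_CUBIC)[:,:,::-1])
E
```

```text
[ 0.39935669 -0.27685414  0.14652519] [ 0.69380519  0.28981582 -0.43323396]
```

View pics/w6.png

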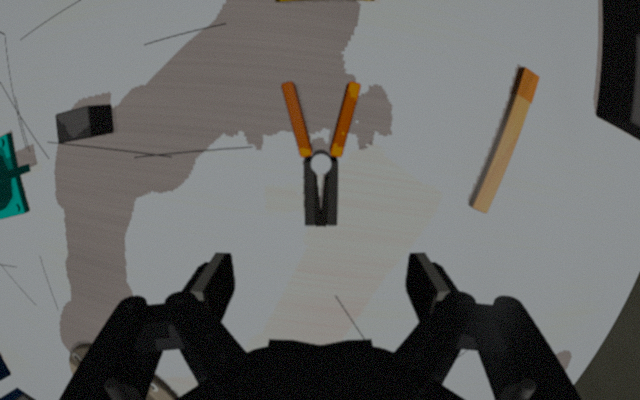

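View pics/t6c.png

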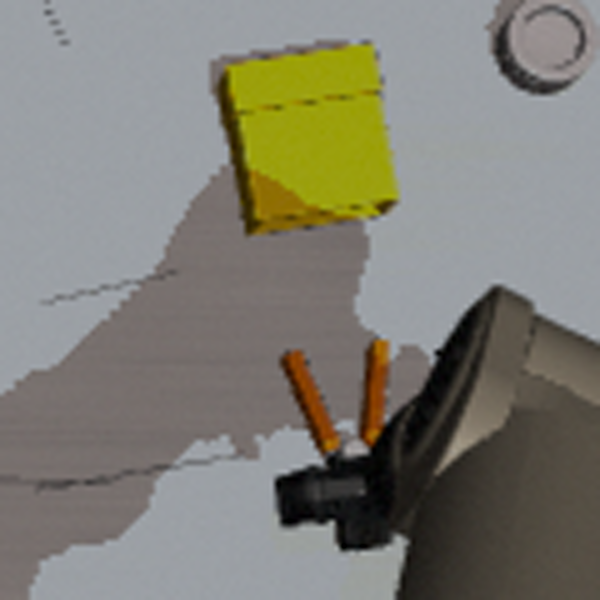

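```bash
python3 - <<'E'
from h import *
f=ld('top');
q=lambda a,b,z:cast(f,180+a/8-.5,180+b/8-.5,z)
C=[q(*p,.012)[:2] for p in[(75,155),(415,80),(478,357),(125,437)]]
C=np.array(C);print(C.round(4),np.linalg.norm(np.roll(C,-1,0)-C,axis=1))
# model corners: lever side +y: (-88,55),(48,55),(48,-55),(-88,-55)
M=np.array([(-88,55),(48,55),(48,-55),(-88,-55)])/1000.
mc=M.mean(0);cc=C.mean(0);H=(M-mc).T@(C-cc);a=np.arctan2(H[0,1]-H[1,0],H[0,0]+H[1,1]);
Rm=np.array([[np.cos(a),-np.sin(a)],[np.sin(a),np.cos(a)]]);t=cc-Rm@mc
print('yaw',np.degrees(a),'origin',t, 'insert',q(300,220,.056),'hinge model',Rm@[-.058,0]+t,'meas',[q(135,249,z)[:2] for z in(.056,.066,.07)])
print('earfixed end',q(552,148,.066),'model',Rm@[.095,.0025]+t)
print('leaf ear end',q(535,435,.066))
h=Rm@[-.058,0]+t;e=q(535,435,.066)[:2]-h;print('leaf angle',a-np.arctan2(e[1],e[0]),np.linalg.norm(e))
print('shut earend',Rm@[.095,0]+t)
E
```

```text
[[0.6048 0.3938]
 [0.6361 0.2668]
 [0.5299 0.2376]
 [0.4974 0.3678]] [0.13080428 0.110172   0.13408949 0.11047264]
yaw -75.84241814514415 origin [0.57193056 0.29712001] insert [0.57217147 0.29768866 0.056     ] hinge model [0.55774436 0.35335835] meas [array([0.56035314, 0.35729513]), array([0.55840372, 0.35469142]), array([0.55762395, 0.35364993])]
earfixed end [0.59847333 0.20520884 0.066     ] model [0.59759064 0.20561694]
leaf ear end [0.49266879 0.20648632 0.066     ]
leaf angle 0.6641780129422779 0.16064315540888743
shut earend [0.59516657 0.20500547]
```

```bash
cat >> h.py <<'E'
FY=np.radians(-75.84);FO=np.array([0.572,0.2973])
def fw(x,y): # fixture mm -> world
    c,s=np.cos(FY),np.sin(FY);return FO+np.array([c*x-s*y,s*x+c*y])/1000
def ff(p):
    c,s=np.cos(FY),np.sin(FY);d=(np.array(p)[:2]-FO)*1000;return np.array([c*d[0]+s*d[1],-s*d[0]+c*d[1]])
E
python3 - <<'E'
from h import *
def path(th,out):
    return fw(-58+138*np.cos(th)-out*np.sin(th), -138*np.sin(th)-out*np.cos(th))
print([path(th,16).round(4) for th in (.66,.5,.33,.16,0)])
s=path(.66,45);print(s)
plan([s[0],s[1],0.13],Rdown(FY),255,step=0.047)
E
```

```text
[array([0.4878, 0.2336]), array([0.5078, 0.2239]), array([0.5304, 0.2173]), array([0.5539, 0.2147]), array([0.5761, 0.2158])]
[0.46122248 0.24518843]
n 12 D [ 0.0635  0.5214 -0.0129] rot [-0.2 -0.2  5.7] joints [ 0.55  0.31 -0.09  2.1   0.04  0.74 -0.98]
{"dp": [[-0.352, -0.097, 0.01], [-0.351, -0.1, 0.01], [-0.35, -0.103, 0.01], [-0.349, -0.106, 0.01], [-0.348, -0.108, 0.01], [-0.347, -0.111, 0.01], [-0.346, -0.114, 0.01], [-0.345, -0.117, 0.009], [-0.344, -0.12, 0.009], [-0.343, -0.123, 0.009], [-0.342, -0.126, 0.009], [-0.341, -0.129, 0.009]], "twist": [[0.0001, 0.0002, -0.004], [0.0001, 0.0002, -0.004], [0.0001, 0.0002, -0.004], [0.0001, 0.0002, -0.004], [0.0001, 0.0002, -0.004], [0.0001, 0.0002, -0.004], [0.0001, 0.0002, -0.004], [0.0001, 0.0002, -0.004], [0.0001, 0.0002, -0.004], [0.0001, 0.0002, -0.004], [0.0001, 0.0002, -0.004], [0.0001, 0.0002, -0.004]], "jaw": [255, 255, 255, 255, 255, 255, 255, 255, 255, 255, 255, 255]}
```

{"op": "apply_moves", "data": {
  "dp": [
    [-0.33,-0.2,0],
    [-0.35,-0.2,0],
    [-0.35,-0.2,0],
    [-0.35,-0.2,0],
    [-0.35,-0.18,0],
    [-0.35,-0.15,0],
    [-0.35,-0.11,0.01],
    [-0.345,-0.06,0.01],
    [-0.345,-0.03,0.01],
    [-0.345,0,0.01],
    [-0.34,0,0.01],
    [-0.32,0,0.01],
    [0,0,0]
  ],
  "twist": [
    [0,0,-0.004],
    [0,0,-0.004],
    [0,0,-0.004],
    [0,0,-0.004],
    [0,0,-0.004],
    [0,0,-0.004],
    [0,0,-0.004],
    [0,0,-0.004],
    [0,0,-0.004],
    [0,0,-0.004],
    [0,0,-0.004],
    [0,0,-0.004],
    [0,0,0]
  ],
  "jaw": [255,255,255,255,255,255,255,255,255,255,255,255,255]
}}

```text
clock: 7.0
tcp_pos: [0.4573, 0.2545, 0.2774]
orientation: [2.463, -1.924, -0.035]
contact_force: [0.9, 0.4, 0.2]
grip_width: -0.0002
```

```bash
python3 - <<'E'
from h import *
print(gp(),r.get_obs()['contact_force'],r.get_obs()['qvel'].round(2))
f=grab('wrist','w7.png')
plan([0.4612,0.2452,0.13],Rdown(FY),255,step=0.047)
for nm,p in dict(earend=(*fw(95,2.5),.066),hinge=(*fw(-58,0),.066),o=(*fw(0,0),.056),c1=(*fw(48,55),.012),c2=(*fw(48,-55),.012)).items(): print(nm,wproj(f,p).round())
E
```

```text
(array([0.45314125, 0.25473634, 0.12275764]), array([[ 0.24180124, -0.96994611, -0.02714231],
       [-0.97029388, -0.24192556,  0.00134471],
       [-0.00787072,  0.02601086, -0.99963068]])) [0.91302744 0.41192456 0.19785935] [0.03 0.01 0.06 0.04 0.02 0.01 0.02]
n 1 D [ 0.0032 -0.0066  0.0077] rot [ 0.1 -1.6  0.3] joints [-0.38  0.42 -0.3   2.    0.15  0.76 -2.09]
{"dp": [[0.059, -0.011, -0.065]], "twist": [[0.013, 0.0027, -0.0027]], "jaw": [255]}
earend [460.  26.]
hinge [201.  28.]
o [300.  23.]
c1 [369. -28.]
c2 [370. 110.]
```

View pics/w7.png

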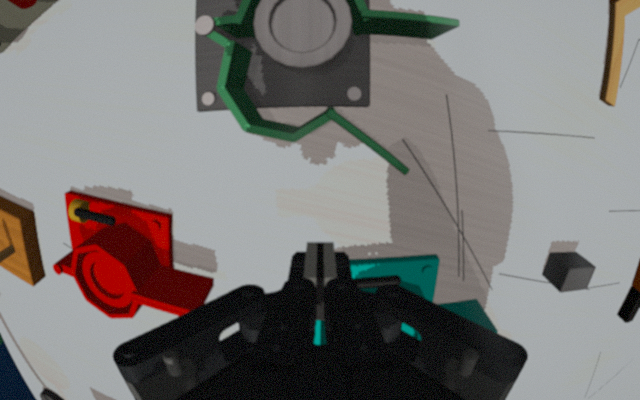

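```bash
python3 - <<'E'
from h import *
f=ld('top')
for p in [(230,272),(277,261),(290,271),(283,300)]: print(p,cast(f,*p,.03).round(3))
f=ld('wrist');e=wcast(f,406,172,.066);print('leaf tip',e,ff(e));v=ff(e)+[58,0];print(np.arctan2(-v[1],v[0]),np.hypot(*v))
print('tool',ff(gp()[0]))
print('teal edge',wcast(f,437,256,.012),wcast(f,350,262,.012),wcast(f,385,280,.041))
for th in(.6,.66,.7): print(th,[ (fw(-58+138*np.cos(th)-o*np.sin(th), -138*np.sin(th)-o*np.cos(th))).round(4) for o in(16,28,35,45)])
plan([0.467,0.242,0.12],Rdown(FY),255)
E
```

```text
(230, 272) [0.385 0.254 0.03 ]
(277, 261) [0.42  0.119 0.03 ]
(290, 271) [0.391 0.08  0.03 ]
(283, 300) [0.308 0.098 0.03 ]
leaf tip [0.50097785 0.21404273 0.066     ] [ 63.35342853 -89.23151294]
0.6340283399157804 150.62840873046892
tool [  15.36851018 -125.82885805]
teal edge [0.42718441 0.14146873 0.012     ] [0.4045005  0.21713326 0.012     ] [0.41051572 0.19226276 0.041     ]
0.6 [array([0.4951, 0.2296]), array([0.4838, 0.2337]), array([0.4773, 0.2361]), array([0.4679, 0.2396])]
0.66 [array([0.4878, 0.2336]), array([0.4768, 0.2384]), array([0.4704, 0.2412]), array([0.4612, 0.2452])]
0.7 [array([0.483 , 0.2364]), array([0.4723, 0.2417]), array([0.466 , 0.2448]), array([0.457 , 0.2491])]
n 1 D [ 0.009  -0.0098 -0.0023] rot [ 0.1 -1.6  0.3] joints [-0.38  0.42 -0.3   2.    0.15  0.76 -2.09]
{"dp": [[0.097, -0.053, 0.017]], "twist": [[0.013, 0.0027, -0.0027]], "jaw": [255]}
```

{"op": "apply_moves", "data": {
  "dp": [
    [0.11,-0.05,0.1],
    [0,0,0.25],
    [0,0,0.25],
    [0,0,0.1],
    [0,0,0]
  ],
  "twist": [
    [0.013,0.003,-0.002],
    [0,0,0],
    [0,0,0],
    [0,0,0],
    [0,0,0]
  ],
  "jaw": [255,255,255,255,255]
}}

```text
clock: 7.55
tcp_pos: [0.4671, 0.2338, 0.1872]
orientation: [2.467, -1.934, 0.003]
contact_force: [0.1, -0.4, -0.5]
grip_width: -0.0
```

```bash
python3 - <<'E'
from h import *
print(gp(),r.get_obs()['contact_force'],ff(gp()[0]))
def pp(th,o): return fw(-58+138*np.cos(th)-o*np.sin(th), -138*np.sin(th)-o*np.cos(th))
P=[gp()[0][:2]]+[pp(*a) for a in((.63,17),(.5,17),(.4,16),(.3,16),(.2,16),(.1,16),(.03,16),(0,15))]
R=Rdown(FY)
for a,b in zip(P,P[1:]): print(b.round(3),(R.T@np.append(b-a,0)/.12).round(3))
plan([*P[0],0.04],R,255)
E
```

```text
(array([0.46662119, 0.23277429, 0.03255154]), array([[ 0.23874905, -0.97107559, -0.00333074],
       [-0.97106328, -0.23872233, -0.00691021],
       [ 0.00591521,  0.00488417, -0.99997058]])) [ 0.13667138 -0.38610947 -0.48447273] [  36.7863118  -117.96198209]
[0.49  0.232] [ 0.056 -0.191  0.   ]
[0.507 0.224] [ 0.096 -0.116  0.   ]
[0.521 0.22 ] [ 0.066 -0.105  0.   ]
[0.535 0.217] [ 0.052 -0.103  0.   ]
[0.548 0.215] [ 0.041 -0.108  0.   ]
[0.562 0.215] [ 0.03  -0.112  0.   ]
[0.572 0.215] [ 0.015 -0.08   0.   ]
[0.577 0.216] [ 0.005 -0.043  0.   ]
n 1 D [-0.0005 -0.0011  0.0075] rot [ 0.4 -0.2  0.3] joints [-0.4   0.56 -0.23  2.05  0.24  0.56 -2.13]
{"dp": [[0.008, 0.007, -0.062]], "twist": [[0.0023, -0.0028, -0.0029]], "jaw": [255]}
```

{"op": "apply_moves", "data": {
  "dp": [
    [0.03,-0.08,-0.06],
    [0.03,-0.1,0],
    [0.07,-0.1,0],
    [0.07,-0.1,0],
    [0.06,-0.1,0],
    [0.05,-0.1,0],
    [0.04,-0.1,0],
    [0,0,0]
  ],
  "twist": [
    [0,0,0],
    [0,0,0],
    [0,0,0],
    [0,0,0],
    [0,0,0],
    [0,0,0],
    [0,0,0],
    [0,0,0]
  ],
  "jaw": [255,255,255,255,255,255,255,255]
}}

```text
clock: 8.35
tcp_pos: [0.5683, 0.208, 0.2]
orientation: [2.467, -1.944, 0.01]
contact_force: [-0.4, 0.0, -0.1]
grip_width: -0.0
```

```bash
python3 - <<'E'
from h import *
print(gp(),r.get_obs()['contact_force'],ff(gp()[0]))
f=grab('wrist','w8.png')
E
```

```text
(array([0.56897265, 0.20725016, 0.04527731]), array([[ 0.23391296, -0.97224853,  0.00418517],
       [-0.97224061, -0.23393212, -0.00489463],
       [ 0.00573784, -0.00292407, -0.99997926]])) [-0.38682938  0.0459007  -0.11223645] [ 86.5732133  -24.96430669]
```

View pics/w8.png

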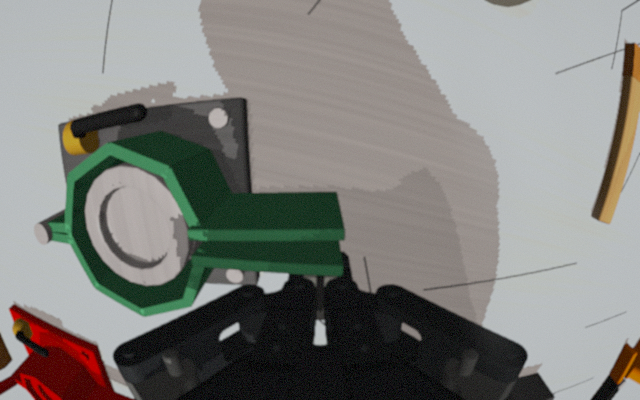

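{"op": "apply_moves", "data": {
  "dp": [
    [-0.03,-0.04,0],
    [0,-0.04,0],
    [0,-0.03,0],
    [0,-0.02,0],
    [0,0,0]
  ],
  "twist": [
    [0,0,0],
    [0,0,0],
    [0,0,0],
    [0,0,0],
    [0,0,0]
  ],
  "jaw": [255,255,255,255,255]
}}

```text
clock: 8.9
tcp_pos: [0.5785, 0.2159, 0.1985]
orientation: [2.461, -1.933, 0.0]
contact_force: [0.3, 0.9, 0.7]
grip_width: 0.0
```

```bash
python3 - <<'E'
from h import *
print(gp()[0],r.get_obs()['contact_force'],ff(gp()[0]))
f=grab('wrist','w9.png')
E
```

```text
[0.57735824 0.21447051 0.04381909] [0.29952357 0.88610702 0.73608256] [ 81.62361874 -15.06717945]
```

View pics/w9.png

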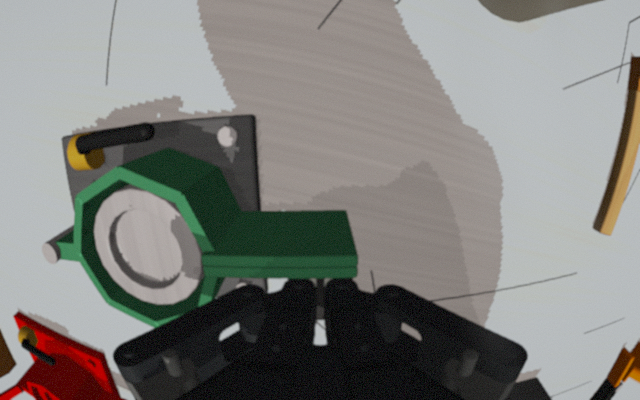

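{"op": "apply_moves", "data": {
  "dp": [
    [0,-0.03,0],
    [0,-0.03,0],
    [0,-0.02,0]
  ],
  "twist": [
    [0,0,0],
    [0,0,0],
    [0,0,0]
  ],
  "jaw": [255,255,255]
}}

```text
clock: 9.25
tcp_pos: [0.5813, 0.2174, 0.1976]
orientation: [2.449, -1.919, -0.013]
contact_force: [-8.5, -3.5, 10.4]
grip_width: -0.0001
```

```bash
python3 - <<'E'
from h import *
print(gp()[0],r.get_obs()['contact_force'],ff(gp()[0]))
E
```

```text
[0.57740414 0.21453139 0.04300115] [-8.48204905 -3.52668343 10.40975872] [ 81.57581796 -15.00778682]
```

{"op": "apply_moves", "data": {
  "dp": [
    [0,0.1,-0.02],
    [0,0.15,-0.1],
    [0,0,-0.4],
    [0,0,-0.4],
    [0,0,-0.2],
    [0,0,0]
  ],
  "twist": [
    [0,0,0],
    [0,0,0],
    [0,0,0],
    [0,0,0],
    [0,0,0],
    [0,0,0]
  ],
  "jaw": [255,255,255,255,0,0]
}}

```text
clock: 9.85
tcp_pos: [0.5553, 0.2138, 0.3379]
orientation: [2.453, -1.918, -0.012]
contact_force: [-0.4, 0.1, -0.3]
grip_width: 0.0282
```

```bash
python3 - <<'E'
from h import *
print(gp()[0],r.get_obs()['contact_force'],ff(gp()[0]))
f=grab('wrist','w10.png')
for nm,p in dict(earend=(*fw(95,0),.066),earroot=(*fw(40,0),.066),hinge=(*fw(-58,0),.066),o=(*fw(0,0),.056),c1=(*fw(48,55),.012),c2=(*fw(48,-55),.012)).items(): print(nm,wproj(f,p).round())
plan([0.4845,-0.264,0.17],Rdown(np.radians(98.2)),0,step=.047,adeg=8.3)
E
```

```text
[0.55168644 0.21118805 0.18324861] [-0.43316799  0.08950733 -0.2521629 ] [ 78.52623566 -40.76196859]
earend [340. 148.]
earroot [269. 148.]
hinge [158. 153.]
o [224. 148.]
c1 [285.  81.]
c2 [288. 194.]
n 21 D [-0.0704 -0.4777 -0.0117] rot [  2.2   1.4 174.2] joints [-0.26  0.44 -0.28  1.79  0.15  0.96 -1.93]
{"dp": [[0.177, 0.073, 0.009], [0.165, 0.097, 0.009], [0.149, 0.12, 0.009], [0.13, 0.14, 0.009], [0.108, 0.158, 0.009], [0.084, 0.172, 0.009], [0.059, 0.182, 0.009], [0.032, 0.189, 0.009], [0.004, 0.191, 0.009], [-0.023, 0.19, 0.009], [-0.051, 0.185, 0.009], [-0.077, 0.175, 0.009], [-0.101, 0.163, 0.008], [-0.124, 0.146, 0.008], [-0.143, 0.127, 0.007], [-0.16, 0.105, 0.007], [-0.174, 0.081, 0.007], [-0.184, 0.055, 0.006], [-0.19, 0.028, 0.006], [-0.192, 0.0, 0.005], [-0.19, -0.028, 0.005]], "twist": [[0.0004, 0.001, -0.0691], [0.0004, 0.001, -0.0691], [0.0004, 0.001, -0.0691], [0.0004, 0.001, -0.0691], [0.0004, 0.001, -0.0691], [0.0004, 0.001, -0.0691], [0.0004, 0.001, -0.0691], [0.0004, 0.001, -0.0691], [0.0004, 0.001, -0.0691], [0.0004, 0.001, -0.0691], [0.0004, 0.001, -0.0691], [0.0004, 0.001, -0.0691], [0.0004, 0.001, -0.0691], [0.0004, 0.001, -0.0691], [0.0004, 0.001, -0.0691], [0.0004, 0.001, -0.0691], [0.0004, 0.001, -0.0691], [0.0004, 0.001, -0.0691], [0.0004, 0.001, -0.0691], [0.0004, 0.001, -0.0691], [0.0004, 0.001, -0.0691]], "jaw": [0, 0, 0, 0, 0, 0, 0, 0, 0, 0, 0, 0, 0, 0, 0, 0, 0, 0, 0, 0, 0]}
```

View pics/w10.png

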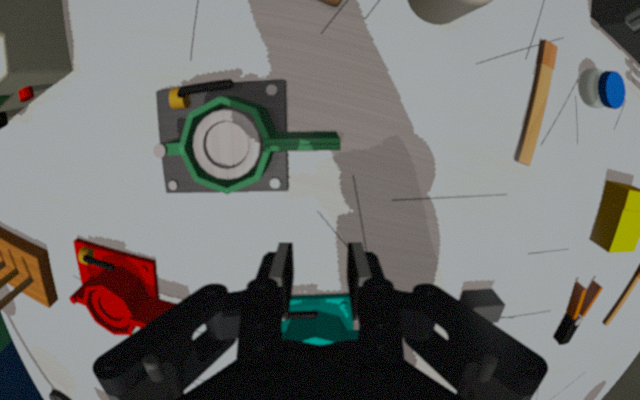

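```bash
python3 - <<'E'
from h import *
f=ld('wrist');im=np.array(f['color'])
cv2.imwrite('pics/w10c.png',cv2.resize(im[70:200,150:350],(800,520),interpolation=cv2.INTER_CUBIC)[:,:,::-1])
E
```

```text
(no output)
```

View pics/w10c.png

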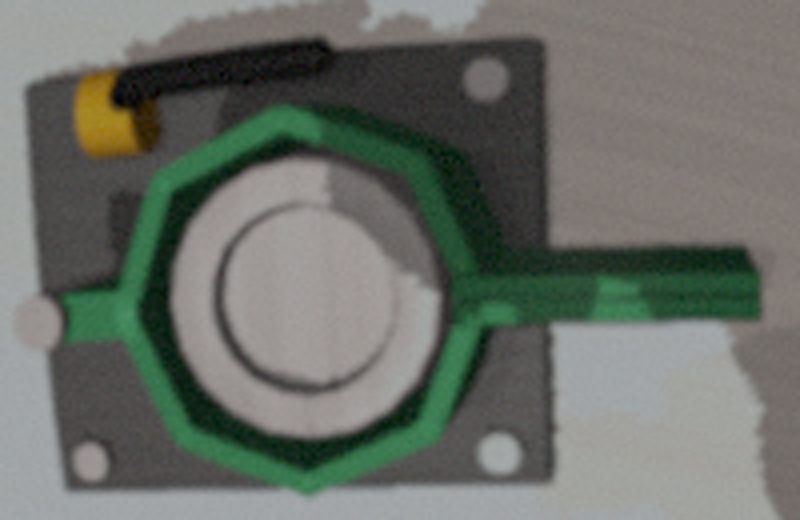

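{"op": "apply_moves", "data": {
  "dp": [
    [0.18,0.07,0.01],
    [0.165,0.1,0.01],
    [0.15,0.12,0.01],
    [0.13,0.14,0.01],
    [0.11,0.16,0.01],
    [0.085,0.17,0.01],
    [0.06,0.18,0.01],
    [0.03,0.19,0.01],
    [0,0.19,0.01],
    [-0.02,0.19,0.01],
    [-0.05,0.185,0.01],
    [-0.075,0.175,0.01],
    [-0.1,0.165,0.01],
    [-0.125,0.145,0.01],
    [-0.145,0.125,0.01],
    [-0.16,0.105,0.01],
    [-0.175,0.08,0.01],
    [-0.185,0.055,0],
    [-0.19,0.03,0],
    [-0.19,0,0]
  ],
  "twist": [
    [0,0.001,-0.069],
    [0,0.001,-0.069],
    [0,0.001,-0.069],
    [0,0.001,-0.069],
    [0,0.001,-0.069],
    [0,0.001,-0.069],
    [0,0.001,-0.069],
    [0,0.001,-0.069],
    [0,0.001,-0.069],
    [0,0.001,-0.069],
    [0,0.001,-0.069],
    [0,0.001,-0.069],
    [0,0.001,-0.069],
    [0,0.001,-0.069],
    [0,0.001,-0.069],
    [0,0.001,-0.069],
    [0,0.001,-0.069],
    [0,0.001,-0.069],
    [0,0.001,-0.069],
    [0,0.001,-0.069]
  ],
  "jaw": [0,0,0,0,0,0,0,0,0,0,0,0,0,0,0,0,0,0,0,0]
}}

```text
clock: 11.9
tcp_pos: [0.4997, -0.2579, 0.2965]
orientation: [-2.09, -2.316, 0.03]
contact_force: [1.0, -0.0, -0.9]
grip_width: 0.0854
```

```bash
cp wrist.pkl wfix.pkl; python3 - <<'E'
from h import *
o=r.get_obs();print(gp(),o['joints'].round(2),o['qvel'].round(2))
plan([0.4845,-0.264,0.17],Rdown(np.radians(98.2)),0,step=.047,adeg=8.3)
E
```

```text
(array([ 0.49521339, -0.25780669,  0.14185117]), array([[-1.02274521e-01,  9.94329045e-01, -2.91491453e-02],
       [ 9.94749542e-01,  1.02337226e-01,  6.63600942e-04],
       [ 3.64288038e-03, -2.89282295e-02, -9.99574853e-01]])) [ 0.97  0.55 -0.79  1.87  0.49  0.95  1.62] [ 0.54  0.26 -0.26 -0.22  0.25  0.18  1.72]
n 1 D [-0.0152 -0.0061  0.0282] rot [-0.  -1.7  2.3] joints [ 0.97  0.55 -0.79  1.87  0.49  0.95  1.62]
{"dp": [[-0.037, -0.138, -0.231]], "twist": [[-0.0138, -0.002, -0.0194]], "jaw": [0]}
```

{"op": "apply_moves", "data": {
  "dp": [
    [-0.03,-0.1,-0.15],
    [0,-0.03,-0.05],
    [0,0,0]
  ],
  "twist": [
    [-0.013,-0.002,-0.018],
    [0,0,0],
    [0,0,0]
  ],
  "jaw": [0,0,0]
}}

```text
clock: 12.2
tcp_pos: [0.4827, -0.2677, 0.3161]
orientation: [-2.058, -2.363, 0.0]
contact_force: [-0.3, -0.3, -0.7]
grip_width: 0.0854
```

```bash
python3 - <<'E'
from h import *
f=ld('wfix')
for nm,u,v,z in [('end',339.6,143.5,.066),('root',272,144.7,.066),('hinge',159,150,.066),('ins',226.5,144,.056)]: print(nm,ff(wcast(f,u,v,z)).round(1))
print(gp(),r.get_obs()['qvel'].round(2))
f=grab('wrist','w11.png')
plan([0.4845,-0.264,0.17],Rdown(np.radians(98.2)),0,step=.047,adeg=8.3)
E
```

```text
end [94.8  3.2]
root [42.3  2.8]
hinge [-56.4   2.6]
ins [2.5 3.1]
(array([ 0.4817894 , -0.26683447,  0.16137179]), array([[-0.13730876,  0.99050889, -0.00620005],
       [ 0.99050956,  0.13734198,  0.00529161],
       [ 0.00609292, -0.00541463, -0.99996678]])) [-0.    0.01  0.    0.01 -0.   -0.02 -0.  ]
n 1 D [0.0016 0.0034 0.0089] rot [-0.3 -0.4  0.3] joints [ 1.03  0.51 -0.83  1.89  0.46  0.95  1.7 ]
{"dp": [[0.026, 0.017, -0.074]], "twist": [[-0.0027, -0.0029, -0.0023]], "jaw": [0]}
```

View pics/w11.png

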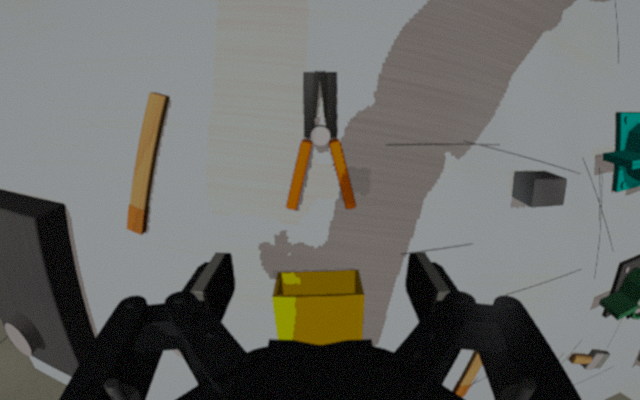

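```bash
python3 - <<'E'
from h import *
f=ld('wrist');im=np.array(f['color'])
hsv=cv2.cvtColor(im,cv2.COLOR_RGB2HSV)
m=((hsv[...,0]>5)&(hsv[...,0]<17)&(hsv[...,1]>160)).astype(np.uint8);m[:, :270]=0;m[:,380:]=0;m[:130]=0;m[215:]=0
n,l,s,c=cv2.connectedComponentsWithStats(m);E=[]
for i in range(1,n):
    if s[i,4]>100:
        R=cv2.minAreaRect(np.argwhere(l==i)[:,::-1].astype(np.float32));b=cv2.boxPoints(R);b=b[np.argsort(b[:,1])];print(b.round(1).tolist(),[wcast(f,*p,.02).round(4) for p in((b[0]+b[1])/2,(b[2]+b[3])/2)]);E.append([wcast(f,*p,.02) for p in((b[0]+b[1])/2,(b[2]+b[3])/2)])
p=wcast(f,320,134.5,.029);t=wcast(f,320.7,72,.026);e=(E[0][1]+E[1][1])/2
print('piv',p,'tip',t,'handle mid',e,np.linalg.norm(E[0][1]-E[1][1]))
d=(t-e)[:2];print(np.degrees(np.arctan2(d[1],d[0])),np.linalg.norm((t-p)[:2]),np.linalg.norm((e-p)[:2]))
E
```

```text
[[302.0, 139.0], [311.3999938964844, 140.89999389648438], [288.29998779296875, 207.5], [297.70001220703125, 209.3000030517578]] [array([ 0.4359, -0.2831,  0.02  ]), array([ 0.4986, -0.2876,  0.02  ])]
[[345.8999938964844, 167.8000030517578], [336.29998779296875, 170.1999969482422], [355.6000061035156, 206.39999389648438], [345.8999938964844, 208.8000030517578]] [array([ 0.457 , -0.2502,  0.02  ]), array([ 0.4908, -0.236 ,  0.02  ])]
piv [ 0.42902003 -0.27270316  0.029     ] tip [ 0.37733156 -0.27928514  0.026     ] handle mid [ 0.49471033 -0.26177542  0.02      ] 0.052147380027672184
-171.51558816852912 0.05210586308091708 0.06659302155626824
```

{"op": "apply_moves", "data": {
  "dp": [
    [0.01,0.01,0.25],
    [0.01,0.01,0.3],
    [0,0,0.25],
    [0,0,0.2],
    [0,0,0.08],
    [0,0,0]
  ],
  "twist": [
    [-0.003,-0.003,-0.004],
    [0,0,0],
    [0,0,0],
    [0,0,0],
    [0,0,0],
    [0,0,0]
  ],
  "jaw": [0,0,0,0,0,0]
}}

```text
clock: 12.85
tcp_pos: [0.4879, -0.2584, 0.1797]
orientation: [-2.048, -2.382, -0.002]
contact_force: [-0.1, 1.1, 1.3]
grip_width: 0.0853
```

```bash
python3 - <<'E'
from h import *
print(gp()[0],r.get_obs()['contact_force'])
plan([0.4834,-0.2646,0.0215],Rdown(np.radians(98.5)),0,step=.047,adeg=8.3)
E
```

```text
[ 0.48799618 -0.25815035  0.02502456] [-0.0712104   1.12790169  1.32906332]
n 1 D [-0.0045 -0.0062 -0.0035] rot [-0.1  0.  -0.1] joints [ 0.9   0.7  -0.68  1.97  0.66  0.72  1.53]
{"dp": [[-0.046, -0.045, 0.029]], "twist": [[0.0004, -0.0006, 0.0012]], "jaw": [0]}
```

{"op": "apply_moves", "data": {
  "dp": [
    [-0.045,-0.045,0.02],
    [0,0,0],
    [0,0,0]
  ],
  "twist": [
    [0,0,0],
    [0,0,0],
    [0,0,0]
  ],
  "jaw": [0,0,0]
}}

```text
clock: 13.15
tcp_pos: [0.4844, -0.2644, 0.1793]
orientation: [2.045, 2.381, 0.004]
contact_force: [0.7, 0.1, -0.2]
grip_width: 0.0857
```

```bash
python3 - <<'E'
from h import *
print(gp()[0],r.get_obs()['contact_force'])
plan([0.4834,-0.2646,0.0215],Rdown(np.radians(98.5)),0,step=.047,adeg=8.3)
grab('wrist','w12.png')
E
```

```text
[ 0.48492139 -0.26441097  0.02458258] [ 0.66305572  0.05319395 -0.15444204]
n 1 D [-0.001  -0.0002 -0.0031] rot [-0.   0.2 -0.2] joints [ 0.91  0.7  -0.68  1.97  0.67  0.71  1.54]
{"dp": [[-0.0, -0.008, 0.026]], "twist": [[0.0016, 0.0001, 0.0016]], "jaw": [0]}
```

View pics/w12.png

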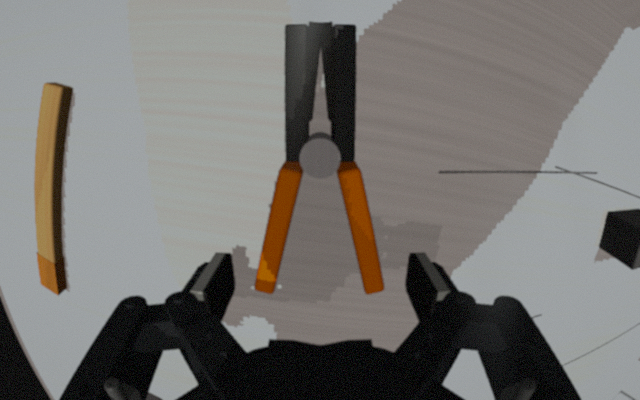

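{"op": "apply_moves", "data": {
  "dp": [
    [0,-0.008,0.04],
    [0,0,0],
    [0,0,0],
    [0,0,0],
    [0,0,0],
    [0,0,0],
    [0,0,0],
    [0,0,0],
    [0,0,0]
  ],
  "twist": [
    [0,0,0],
    [0,0,0],
    [0,0,0],
    [0,0,0],
    [0,0,0],
    [0,0,0],
    [0,0,0],
    [0,0,0],
    [0,0,0]
  ],
  "jaw": [0,0,255,255,255,255,255,255,255],
  "grip_force": 60
}}

```text
clock: 14.1
tcp_pos: [0.4867, -0.266, 0.181]
orientation: [2.039, 2.371, 0.004]
contact_force: [0.1, -0.4, -0.4]
grip_width: 0.0275
```

```bash
python3 - <<'E'
from h import *
print(gp(),r.get_obs()['contact_force'],r.get_obs()['grip_width'])
grab('wrist','w13.png')
E
```

```text
(array([ 0.48866926, -0.26714708,  0.0262734 ]), array([[-0.14956551,  0.98867187,  0.01257341],
       [ 0.98871065,  0.14966323, -0.00722335],
       [-0.0090233 ,  0.0113511 , -0.99989486]])) [ 0.06234552 -0.41197736 -0.40714031] 0.027520449211738164
```

View pics/w13.png

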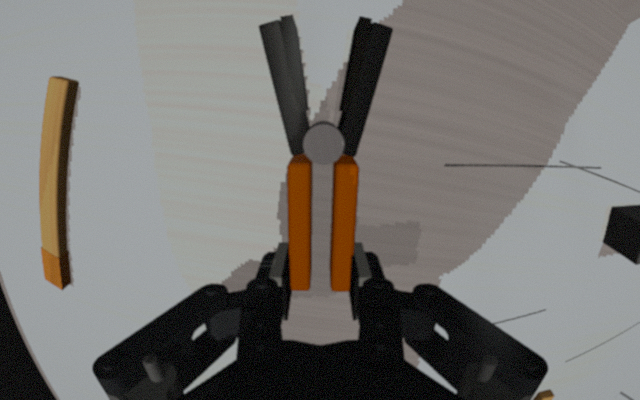

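```bash
python3 - <<'E'
from h import *
f=ld('wrist');g,R=gp(f['obs'])
for z in(.029,.032):
    p=wcast(f,323.5,143,z);print(R.T@(p-g))
for u,v in((277,20),(375,21),(268,23),(383,25)): print(R.T@(wcast(f,u,v,.026)-g))
# slit of handles center near bottom
print(R.T@(wcast(f,322,280,.026)-g))
w=fw(232,0)
o=dict(f['obs']);o['tcp_pos']=o['tcp_pos']+[0,0,.1]
plan([w[0],w[1],0.13],Rdown(FY+np.pi/2),255,step=.04,adeg=6,o=o)
E
```

```text
[ 0.00194194 -0.06138743 -0.0034413 ]
[ 0.00190673 -0.06174278 -0.00644533]
[-0.01615856 -0.1109194  -0.00083994]
[ 0.02201489 -0.11070298 -0.00118197]
[-0.01971169 -0.10985921 -0.00079584]
[ 0.0251841  -0.1092241  -0.00119379]
[0.00154649 0.00163387 0.00027802]
n 15 D [0.142  0.3384 0.0037] rot [  0.9   0.3 -84.4] joints [ 0.91  0.69 -0.68  1.96  0.67  0.7   1.53]
{"dp": [[0.174, 0.106, -0.002], [0.184, 0.089, -0.003], [0.191, 0.07, -0.003], [0.197, 0.051, -0.003], [0.201, 0.031, -0.003], [0.204, 0.011, -0.003], [0.204, -0.009, -0.003], [0.202, -0.028, -0.003], [0.198, -0.048, -0.003], [0.192, -0.067, -0.003], [0.185, -0.086, -0.003], [0.176, -0.104, -0.003], [0.165, -0.12, -0.003], [0.152, -0.136, -0.002], [0.138, -0.15, -0.002]], "twist": [[0.0005, -0.0, 0.0469], [0.0005, -0.0, 0.0469], [0.0005, -0.0, 0.0469], [0.0005, -0.0, 0.0469], [0.0005, -0.0, 0.0469], [0.0005, -0.0, 0.0469], [0.0005, -0.0, 0.0469], [0.0005, -0.0, 0.0469], [0.0005, -0.0, 0.0469], [0.0005, -0.0, 0.0469], [0.0005, -0.0, 0.0469], [0.0005, -0.0, 0.0469], [0.0005, -0.0, 0.0469], [0.0005, -0.0, 0.0469], [0.0005, -0.0, 0.0469]], "jaw": [255, 255, 255, 255, 255, 255, 255, 255, 255, 255, 255, 255, 255, 255, 255]}
```

{"op": "apply_moves", "data": {
  "dp": [
    [0,0,-0.05],
    [0,0,-0.15],
    [0,0,-0.25],
    [0,0,-0.3],
    [0,0,-0.1],
    [0,0,0]
  ],
  "twist": [
    [0,0,0],
    [0,0,0],
    [0,0,0],
    [0,0,0],
    [0,0,0],
    [0,0,0]
  ],
  "jaw": [255,255,255,255,255,255]
}}

```text
clock: 14.75
tcp_pos: [0.4849, -0.2645, 0.2889]
orientation: [2.04, 2.375, 0.005]
contact_force: [-0.2, -1.1, -1.7]
grip_width: 0.0281
```

{"op": "apply_moves", "data": {
  "dp": [
    [0.15,0.09,0],
    [0.18,0.09,0],
    [0.19,0.07,0],
    [0.195,0.05,0],
    [0.2,0.03,0],
    [0.2,0.01,0],
    [0.2,-0.01,0],
    [0.2,-0.03,0],
    [0.2,-0.05,0],
    [0.19,-0.07,0],
    [0.185,-0.085,0],
    [0.175,-0.1,0],
    [0.165,-0.12,0],
    [0.12,-0.1,0],
    [0.05,-0.05,0],
    [0,0,0]
  ],
  "twist": [
    [0,0,0.047],
    [0,0,0.047],
    [0,0,0.047],
    [0,0,0.047],
    [0,0,0.047],
    [0,0,0.047],
    [0,0,0.047],
    [0,0,0.047],
    [0,0,0.047],
    [0,0,0.047],
    [0,0,0.047],
    [0,0,0.047],
    [0,0,0.047],
    [0,0,0.047],
    [0,0,0.047],
    [0,0,0]
  ],
  "jaw": [255,255,255,255,255,255,255,255,255,255,255,255,255,255,255,255]
}}

```text
clock: 16.35
tcp_pos: [0.622, 0.0543, 0.2691]
orientation: [3.124, 0.285, -0.03]
contact_force: [-0.7, -0.4, -1.0]
grip_width: 0.028
```

```bash
python3 - <<'E'
from h import *
o=r.get_obs();print(gp(),o['joints'].round(2),o['qvel'].round(2),o['grip_width'],ff(gp()[0]))
f=grab('wrist','w14.png')
w=fw(232,-2.5)
plan([w[0],w[1],0.085],Rdown(FY+np.pi/2),255,step=.04,adeg=6)
f=grab('side','s14.png')
E
```

```text
(array([0.61911863, 0.0533131 , 0.11441673]), array([[ 0.98335711,  0.18075139, -0.01837771],
       [ 0.18066832, -0.98352518, -0.00609775],
       [-0.01917711,  0.002676  , -0.99981252]])) [ 0.14  0.59 -0.45  1.76  0.32  0.88 -0.27] [-0.    0.01  0.    0.02  0.01  0.    0.05] 0.027955504964538615 [248.10035067 -13.99964998]
n 1 D [ 0.0047  0.0182 -0.0292] rot [ 0.4 -1.1  3.6] joints [ 0.14  0.59 -0.45  1.76  0.32  0.88 -0.27]
{"dp": [[0.071, -0.143, 0.241]], "twist": [[0.0011, 0.0096, -0.0302]], "jaw": [255]}
```

View pics/w14.png

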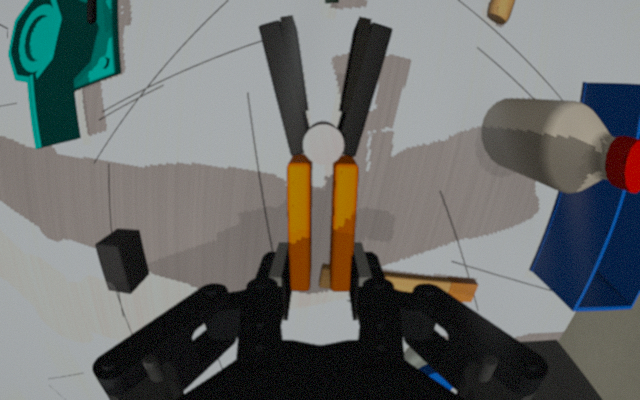

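View pics/s14.png

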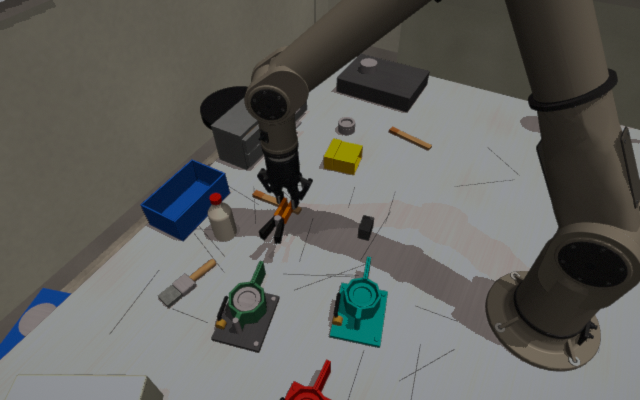

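```bash
cat >> h.py <<'E'
def wpt(f,u,v):
    K=np.array(f['intrinsics']);H=np.array(f['hand_eye']);dx=u-K[0,2];dy=v-K[1,2];rr=max(np.hypot(dx,dy),1e-9);th=rr/K[0,0]
    z=np.median(np.array(f['z_map'])[int(v)-1:int(v)+2,int(u)-1:int(u)+2])
    c=np.array([np.tan(th)*dx/rr,np.tan(th)*dy/rr,1])*z
    return H[:3,:3]@c+H[:3,3]-[0,0,r.hold_point_z]  # tool axes, rel. grasp pt
E
python3 - <<'E'
from h import *
f=ld('wrist')
for n,p in dict(piv=(323,143),ja=(270,60),ja2=(290,120),jb=(382,60),jb2=(360,120),ha=(299,200),ha2=(299,275),hb=(345,200),hb2=(343,275)).items(): print(n,wpt(f,*p).round(4))
w=fw(222,-2.5)
plan([w[0],w[1],0.075],Rdown(FY+np.pi/2),255,step=.03,adeg=6)
E
```

```text
piv [ 0.0015 -0.0619 -0.0021]
ja [-0.0194 -0.0953  0.0007]
ja2 [-0.0116 -0.0709  0.0013]
jb [ 0.0247 -0.0956  0.0007]
jb2 [ 0.0161 -0.071   0.0005]
ha [-0.0085 -0.0378  0.0005]
ha2 [-0.0094 -0.0012  0.001 ]
hb [ 0.0108 -0.0377  0.0007]
hb2 [ 0.0109 -0.0015  0.0005]
n 2 D [ 0.0023  0.029  -0.0394] rot [ 0.4 -1.1  3.7] joints [ 0.14  0.59 -0.45  1.76  0.32  0.88 -0.27]
{"dp": [[0.035, -0.117, 0.163], [0.037, -0.116, 0.164]], "twist": [[0.0007, 0.0048, -0.0152], [0.0007, 0.0048, -0.0152]], "jaw": [255, 255]}
```

{"op": "apply_moves", "data": {
  "dp": [
    [0.05,-0.1,0.16],
    [0.04,-0.09,0.15],
    [0,0,0],
    [0,0,0]
  ],
  "twist": [
    [0,0.006,-0.015],
    [0,0.004,-0.015],
    [0,0,0],
    [0,0,0]
  ],
  "jaw": [255,255,255,255]
}}

```text
clock: 16.85
tcp_pos: [0.6264, 0.0713, 0.2299]
orientation: [3.111, 0.391, -0.002]
contact_force: [0.3, -0.7, -1.0]
grip_width: 0.0281
```

```bash
python3 - <<'E'
from h import *
o=r.get_obs();print(gp(),o['qvel'].round(2),ff(gp()[0]))
f=grab('wrist','w15.png')
w=fw(212,-2.5)
plan([w[0],w[1],0.053],Rdown(FY+np.pi/2),255,step=.04,adeg=6)
for x in(40,80,95): print(wproj(f,[*fw(x,0),.066]))
E
```

```text
(array([0.62633067, 0.07027091, 0.07518567]), array([[ 9.68941582e-01,  2.47289393e-01, -4.07677025e-04],
       [ 2.47281372e-01, -9.68921076e-01, -6.62355163e-03],
       [-2.03294092e-03,  6.31702366e-03, -9.99977981e-01]])) [ 0.01  0.01 -0.    0.01  0.   -0.    0.01] [233.42206007  -2.85833688]
n 1 D [-0.0048  0.02   -0.0222] rot [ 0.4 -0.  -0.1] joints [ 0.11  0.65 -0.44  1.77  0.37  0.81 -0.27]
{"dp": [[0.003, -0.173, 0.184]], "twist": [[0.003, 0.0011, 0.0011]], "jaw": [255]}
[ 326.63923173 -120.14519944]
[326.92510229 -58.7322046 ]
[326.98144862 -31.00666179]
```

View pics/w15.png

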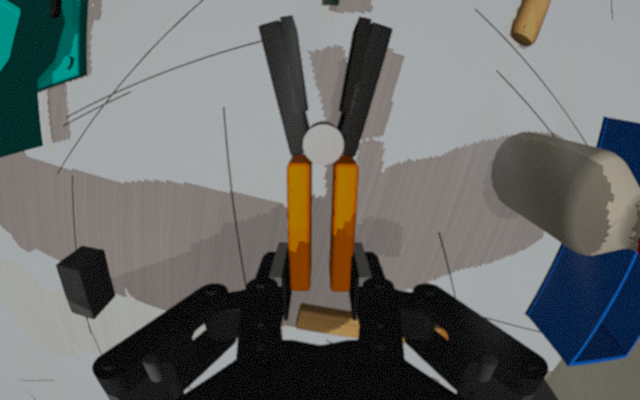

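{"op": "apply_moves", "data": {
  "dp": [
    [0,-0.08,0.1],
    [0,-0.05,0.06],
    [0,0,0],
    [0,0,0]
  ],
  "twist": [
    [0.003,0.001,0],
    [0,0,0],
    [0,0,0],
    [0,0,0]
  ],
  "jaw": [255,255,255,255]
}}

```text
clock: 17.3
tcp_pos: [0.6224, 0.0854, 0.2107]
orientation: [3.117, 0.387, 0.003]
contact_force: [-0.4, -0.4, -1.0]
grip_width: 0.0278
```

```bash
python3 - <<'E'
from h import *
o=r.get_obs();print(gp(),o['qvel'].round(2),ff(gp()[0]))
f=grab('wrist','w16.png')
w=fw(212,-2.5)
plan([w[0],w[1],0.053],Rdown(FY+np.pi/2),255,step=.04,adeg=6)
for x in(40,80,95): print(wproj(f,[*fw(x,0),.066]))
f=grab('top','t16.png');im=np.array(f['color'])
cv2.imwrite('pics/t16c.png',cv2.resize(im[170:270,190:310],(720,600),interpolation=cv2.INTER_CUBIC)[:,:,::-1])
E
```

```text
(array([0.62267908, 0.08535656, 0.05599682]), array([[ 9.69669481e-01,  2.44414024e-01,  1.69758256e-03],
       [ 2.44414833e-01, -9.69670722e-01, -2.83438750e-04],
       [ 1.57681970e-03,  6.89756263e-04, -9.99998519e-01]])) [-0.01  0.   -0.    0.01  0.   -0.01 -0.  ] [217.90148047  -2.70857145]
n 1 D [-0.0009  0.0056 -0.003 ] rot [0.  0.1 0. ] joints [ 0.08  0.67 -0.43  1.78  0.38  0.77 -0.3 ]
{"dp": [[0.004, -0.048, 0.025]], "twist": [[0.0003, -0.0008, -0.0001]], "jaw": [255]}
[ 325.92117365 -121.14608082]
[326.50264366 -48.82353255]
[326.66386406 -15.32023083]
```

View pics/w16.png

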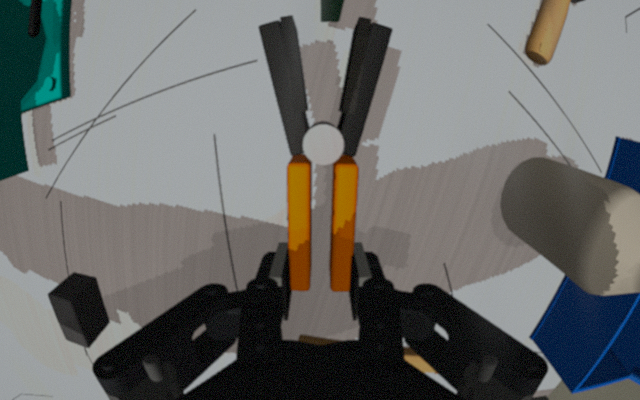

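View pics/t16c.png

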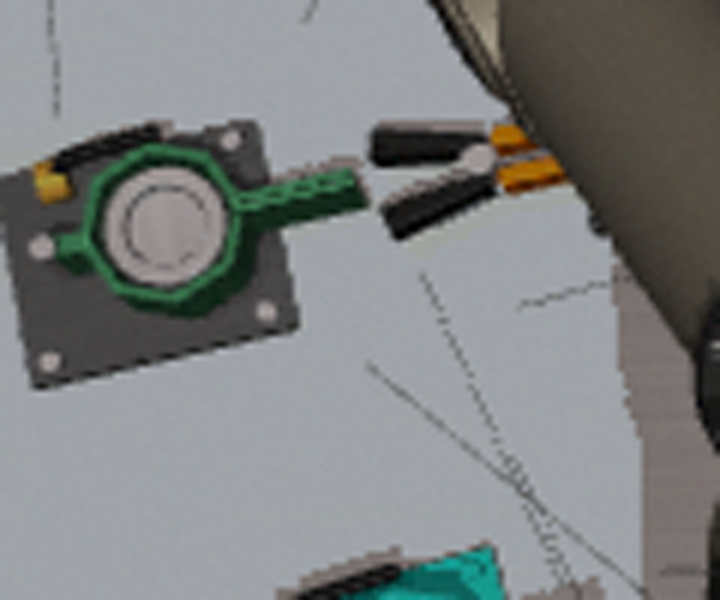

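```bash
python3 - <<'E'
from h import *
f=ld('wrist')
for y in(-5,0,5): print(wproj(f,[*fw(95,y),.014]))
im=np.array(f['color']);cv2.imwrite('pics/w16c.png',cv2.resize(im[0:60,240:400],(800,300),interpolation=cv2.INTER_CUBIC)[:,:,::-1])
E
```

```text
[314.91818183  20.69306493]
[324.49040679  20.69375135]
[334.05381779  20.80086212]
```

View pics/w16c.png

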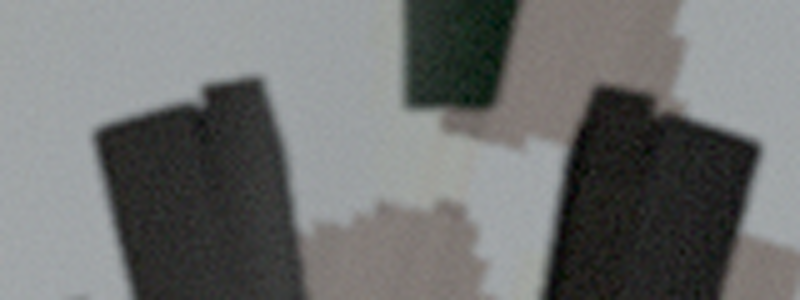

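{"op": "apply_moves", "data": {
  "dp": [
    [0.024,-0.03,0.025],
    [0,-0.06,0],
    [0,-0.06,0],
    [0,-0.02,0],
    [0,0,0]
  ],
  "twist": [
    [0,0,0],
    [0,0,0],
    [0,0,0],
    [0,0,0],
    [0,0,0]
  ],
  "jaw": [255,255,255,255,255]
}}

```text
clock: 17.9
tcp_pos: [0.6205, 0.1081, 0.2084]
orientation: [3.118, 0.387, 0.006]
contact_force: [0.1, 0.1, -1.3]
grip_width: 0.0276
```

```bash
python3 - <<'E'
from h import *
o=r.get_obs();print(gp()[0],o['contact_force'],ff(gp()[0]))
f=grab('wrist','w17.png');im=np.array(f['color']);cv2.imwrite('pics/w17c.png',cv2.resize(im[0:160,220:430],(788,600),interpolation=cv2.INTER_CUBIC)[:,:,::-1])
w=fw(182,0.3)
plan([w[0],w[1],0.053],Rdown(FY+np.pi/2),255,step=.04,adeg=6)
E
```

```text
[0.62108906 0.10815824 0.05374833] [ 0.07858612  0.05870086 -1.26116322] [195.40362977   1.32770318]
n 1 D [-0.0037  0.0129 -0.0007] rot [-0.   0.2  0. ] joints [ 0.04  0.68 -0.43  1.78  0.39  0.77 -0.34]
{"dp": [[-0.004, -0.112, 0.006]], "twist": [[0.0002, -0.0016, -0.0001]], "jaw": [255]}
```

View pics/w17c.png

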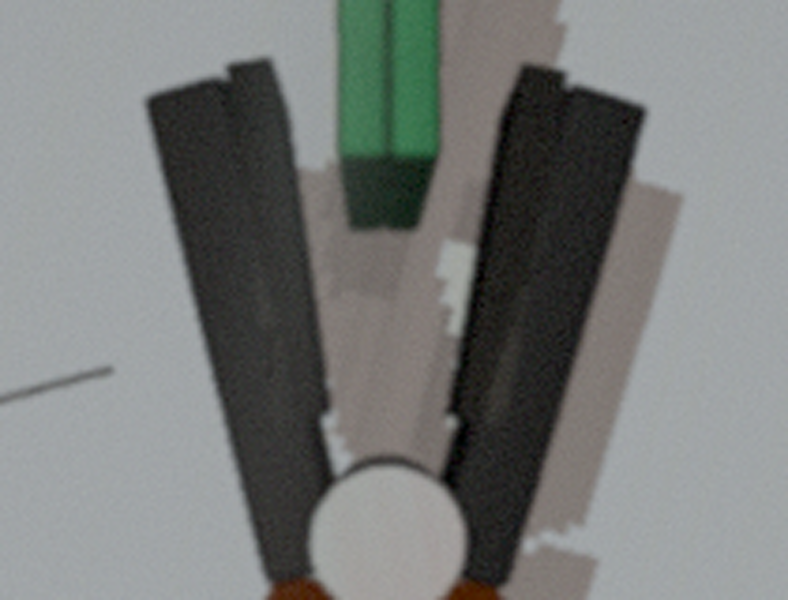

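{"op": "apply_moves", "data": {
  "dp": [
    [0,-0.05,0],
    [0,-0.045,0],
    [0,-0.01,0],
    [0,0,0]
  ],
  "twist": [
    [0,0,0],
    [0,0,0],
    [0,0,0],
    [0,0,0]
  ],
  "jaw": [255,255,255,255]
}}

```text
clock: 18.35
tcp_pos: [0.6172, 0.121, 0.2085]
orientation: [3.117, 0.386, 0.006]
contact_force: [-0.0, 0.9, -1.4]
grip_width: 0.0277
```

```bash
python3 - <<'E'
from h import *
o=r.get_obs();print(gp()[0],o['contact_force'],ff(gp()[0]))
f=grab('wrist','w18.png');im=np.array(f['color']);cv2.imwrite('pics/w18c.png',cv2.resize(im[0:160,220:430],(788,600),interpolation=cv2.INTER_CUBIC)[:,:,::-1])
E
```

```text
[0.61780507 0.12098919 0.05384946] [-0.0237121   0.88288322 -1.44835941] [182.15916825   1.28233658]
```

View pics/w18c.png

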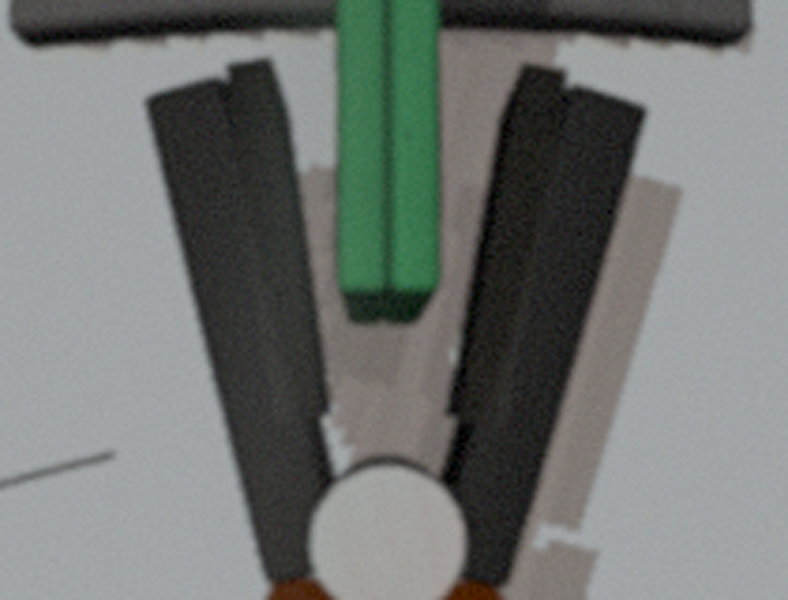

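{"op": "apply_moves", "data": {
  "dp": [
    [0,0,0],
    [0,0,0],
    [0,0,0],
    [0,0,0],
    [0,0,0],
    [0,0,0],
    [0,0,0],
    [0,0,0],
    [0,0,0],
    [0,0,0],
    [0,0,0],
    [0,0,0]
  ],
  "twist": [
    [0,0,0],
    [0,0,0],
    [0,0,0],
    [0,0,0],
    [0,0,0],
    [0,0,0],
    [0,0,0],
    [0,0,0],
    [0,0,0],
    [0,0,0],
    [0,0,0],
    [0,0,0]
  ],
  "jaw": [160,150,140,130,120,110,100,80,40,0,0,0]
}}

```text
clock: 19.6
tcp_pos: [0.618, 0.1201, 0.2091]
orientation: [3.118, 0.384, 0.008]
contact_force: [-0.1, 0.4, 0.0]
grip_width: 0.0854
```

```bash
python3 - <<'E'
from h import *
o=r.get_obs();print(gp()[0],o['contact_force'],ff(gp()[0]),o['grip_width'])
f=grab('wrist','w19.png')
E
```

```text
[0.61875839 0.12016674 0.0544185 ] [-0.08127577  0.3820244   0.0194272 ] [183.18983921   2.00549551] 0.08535266436072114
```

View pics/w19.png

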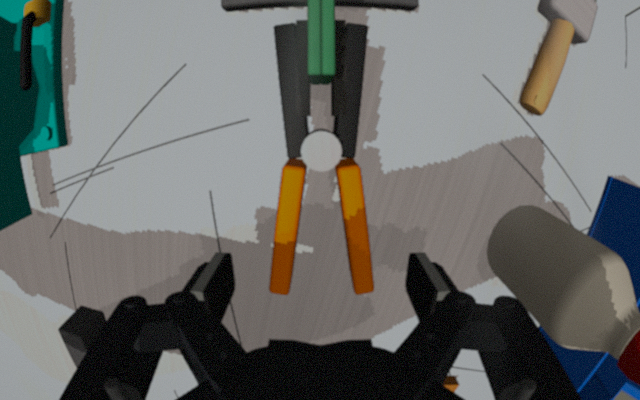

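Clipped on, and the fingers are open and clear. I'll raise the arm and check.

{"op": "apply_moves", "data": {
  "dp": [
    [0,0,-0.08],
    [0,0,-0.2],
    [0,0,-0.4],
    [0,0,-0.4],
    [0,0.1,-0.2],
    [0,0,0],
    [0,0,0],
    [0,0,0]
  ],
  "twist": [
    [0,0,0],
    [0,0,0],
    [0,0,0],
    [0,0,0],
    [0,0,0],
    [0,0,0],
    [0,0,0],
    [0,0,0]
  ],
  "jaw": [0,0,0,0,0,0,0,0]
}}

```text
clock: 20.45
tcp_pos: [0.6192, 0.1091, 0.371]
orientation: [3.117, 0.387, 0.006]
contact_force: [-0.0, 0.5, 0.1]
grip_width: 0.0853
```

```bash
python3 - <<'E'
from h import *
o=r.get_obs();print(gp()[0],o['contact_force'],o['clock'])
f=grab('wrist','w20.png')
f=grab('side','s20.png');im=np.array(f['color']);cv2.imwrite('pics/s20c.png',cv2.resize(im[210:350,200:330],(557,600),interpolation=cv2.INTER_CUBIC)[:,:,::-1])
E
```

```text
[0.61976893 0.10912646 0.2163512 ] [-0.03959818  0.53950829  0.11953736] 20.45
```

View pics/w20.png

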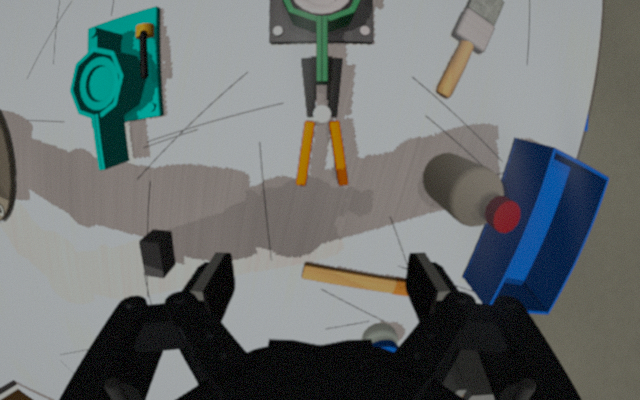

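View pics/s20c.png

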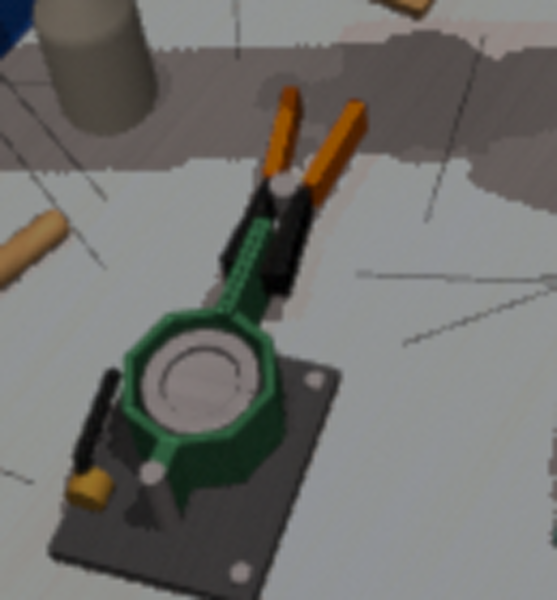

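```bash
python3 - <<'E'
from h import *
f=ld('wrist')
print('pivot',ff(wcast(f,322,113.5,.056)),'tips',ff(wcast(f,304,58,.053)),ff(wcast(f,340,58,.053)),'earend',ff(wcast(f,322,83,.066)))
g,R=gp(f['obs'])
for n,p in dict(piv=(322,113),ha=(304,175),hb=(341,175),ja=(308,80),jb=(336,80)).items(): print(n,(g+R@wpt(f,*p)).round(4))
E
```

```text
pivot [124.62178096   2.99325786] tips [ 72.97528145 -13.25231087] [72.88850119 19.27684719] earend [97.45462874  2.87589338]
piv [0.6053 0.1776 0.0562]
ha [0.6031 0.1175 0.0556]
hb [0.6369 0.1258 0.0547]
ja [0.5855 0.2042 0.0523]
jb [0.6101 0.2105 0.0521]
```

```bash
python3 - <<'E'
from bench import r
print(r.hand_in(),r.get_obs()['clock'])
E
```

```text
the job is handed in; nothing more can be done
the job is handed in; nothing more can be done
```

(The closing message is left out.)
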